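Fill the empty cup seats, then open the push-and-turn flask and hold up its cap

TASK

Get the coffee tray ready for filling the flask: stand the two spare finjan cups upright in the tray's two empty cup seats, each set right down in its seat before you let go, and leave the cups that are already seated where they are. Then open the flask: push its safety cap down, and while it is down turn it anticlockwise (seen from above) about a sixth of a turn until it is free, and lift it off. Finish still holding the cap, level and still, about 5 cm straight above the open mouth of the flask so that I can look whether it is dry inside; knock no cup over and do not shift the other things on the console.

Things in the scene. Friction and masses are not known exactly. Their poses are not given: they have to be found in the camera images.
- cup_a_center (a point): white porcelain finjan cup, no handle: 46 mm tall, 56 mm across the rim, 52 mm half-way up, narrowing below to a foot 31 mm across; wall 3 mm, 85 g. Four alike: at the start two stand in seats of the tray and two, the spares, upright on the marble to the robot's right. This point is on its axis, 23 mm above its underside; z is its axis.
- cup_b_center (a point): white porcelain finjan cup, no handle: 46 mm tall, 56 mm across the rim, 52 mm half-way up, narrowing below to a foot 31 mm across; wall 3 mm, 85 g. Four alike: at the start two stand in seats of the tray and two, the spares, upright on the marble to the robot's right. This point is on its axis, 23 mm above its underside; z is its axis.
- cup_c_center (a point): white porcelain finjan cup, no handle: 46 mm tall, 56 mm across the rim, 52 mm half-way up, narrowing below to a foot 31 mm across; wall 3 mm, 85 g. Four alike: at the start two stand in seats of the tray and two, the spares, upright on the marble to the robot's right. This point is on its axis, 23 mm above its underside; z is its axis.
- cup_d_center (a point): white porcelain finjan cup, no handle: 46 mm tall, 56 mm across the rim, 52 mm half-way up, narrowing below to a foot 31 mm across; wall 3 mm, 85 g. Four alike: at the start two stand in seats of the tray and two, the spares, upright on the marble to the robot's right. This point is on its axis, 23 mm above its underside; z is its axis.
- seat1: one of the tray's four alike ring seats: 53 mm across outside, 41 mm inside at the top, 7 mm high; the cup's foot goes inside it, on the tray's floor. Origin at the ring's centre on that floor, 4 mm above the marble; the seats form a square, 100 mm apart along the tray's x and y. Full when a cup's foot stands inside. Fixed; which two are empty changes.
- seat2: one of the tray's four alike ring seats: 53 mm across outside, 41 mm inside at the top, 7 mm high; the cup's foot goes inside it, on the tray's floor. Origin at the ring's centre on that floor, 4 mm above the marble; the seats form a square, 100 mm apart along the tray's x and y. Full when a cup's foot stands inside. Fixed; which two are empty changes.
- seat3: one of the tray's four alike ring seats: 53 mm across outside, 41 mm inside at the top, 7 mm high; the cup's foot goes inside it, on the tray's floor. Origin at the ring's centre on that floor, 4 mm above the marble; the seats form a square, 100 mm apart along the tray's x and y. Full when a cup's foot stands inside. Fixed; which two are empty changes.
- seat4: one of the tray's four alike ring seats: 53 mm across outside, 41 mm inside at the top, 7 mm high; the cup's foot goes inside it, on the tray's floor. Origin at the ring's centre on that floor, 4 mm above the marble; the seats form a square, 100 mm apart along the tray's x and y. Full when a cup's foot stands inside. Fixed; which two are empty changes.
- tray: copper-coloured aluminium tray, 320 mm (its x, away from the robot) by 250 mm (its y), floor 4 mm thick, rim 14 mm high, bow handles 30 mm high at its two x ends; cup seats on the half nearer the robot, sugar pot and spoon on the far half. Origin at the centre of its underside. Fixed.
- flask: matte black steel vacuum flask, empty, 75 mm across, held firmly in a heavy round wooden holder 110 mm across and 30 mm high: it neither turns nor lifts. Origin at the centre of the holder's underside on the marble; z is the flask's axis. The shoulder ends 159 mm up; the steel neck, 40 mm across, goes on to the mouth at 186 mm. Three lugs on the neck hold the cap.
- flask_mouth (a point): centre of the flask's mouth, on its axis at the level of the lip, 186 mm above the marble.
- cap_center (a point): the flask's black push-and-turn cap: ribbed, round, 60 mm across, 42 mm tall, 90 g. This point is on its axis 21 mm above its underside, at the start 191 mm above the marble. Held 4 to 8 mm down it turns anticlockwise from above, is free to lift from about 0.6 rad on and meets a stop at 1.5 rad (aim for 1.0). Not pushed down, it turns only about 0.1 rad. It starts with its x axis along the flask's x.
- seal_ring (a joint): sprung sealing ring in the flask's mouth, 34 mm across, under the cap, pushing it up: travel in m, 0 = fully up, 0.0015 with the cap locked, grows as the cap is pushed down. The cap takes about 6.5 N to start down and 1 N more per mm; it leaves the notches of the lugs 4 mm down and bottoms on the lip 8 mm down (about 15 N).
- sugar_pot: lidded white porcelain sugar pot, 54 mm across, 60 mm tall, on the far end of the tray; origin at the centre of its underside. Bystander.
- coffee_spoon: small steel spoon, 110 mm long along its y axis, lying on the far end of the tray; origin at mid-length on its underside. Bystander.
- remote: black remote control, 45 x 170 x 18 mm, lying near the robot; origin at the centre of its underside. Bystander.
- incense_burner: square dark wooden incense burner, 66 x 66 x 98 mm, behind the flask; origin at the centre of its underside. Bystander.
- candle_glass: candle in a small glass, 50 mm across, 45 mm tall, beside the spare cups; origin at the centre of its underside. Bystander.
- coasters: stack of round cork coasters, 92 mm across, 20 mm tall; origin at the centre of its underside. Bystander.
There are look-alikes about, which are no part of the job. Leave any blue look-alike of the part that bears cup_c_center alone.

How it is judged:
On the way, in this order (a step that is already met when the one before it is completed fails the run):
1. the first spare cup is set right down in an empty seat while still in the fingers ((((horizontal distance between cup_c_center and seat3 below 0.007 m and height (world z) of cup_c_center below 0.031 m and angle between cup_c_center's own z axis and vertical below 0.12 rad) and contact force between the fingers and cup_c above 0.3 N) or ((horizontal distance between cup_c_center and seat4 below 0.007 m and height (world z) of cup_c_center below 0.031 m and angle between cup_c_center's own z axis and vertical below 0.12 rad) and contact force between the fingers and cup_c above 0.3 N) or ((horizontal distance between cup_d_center and seat3 below 0.007 m and height (world z) of cup_d_center below 0.031 m and angle between cup_d_center's own z axis and vertical below 0.12 rad) and contact force between the fingers and cup_d above 0.3 N) or ((horizontal distance between cup_d_center and seat4 below 0.007 m and height (world z) of cup_d_center below 0.031 m and angle between cup_d_center's own z axis and vertical below 0.12 rad) and contact force between the fingers and cup_d above 0.3 N))), for 0.05 s.
2. the second spare cup is set right down in the other empty seat while still in the fingers, the first one staying in its seat ((((horizontal distance between cup_c_center and seat3 below 0.007 m and height (world z) of cup_c_center below 0.031 m and angle between cup_c_center's own z axis and vertical below 0.12 rad) and (horizontal distance between cup_d_center and seat4 below 0.007 m and height (world z) of cup_d_center below 0.031 m and angle between cup_d_center's own z axis and vertical below 0.12 rad)) or ((horizontal distance between cup_c_center and seat4 below 0.007 m and height (world z) of cup_c_center below 0.031 m and angle between cup_c_center's own z axis and vertical below 0.12 rad) and (horizontal distance between cup_d_center and seat3 below 0.007 m and height (world z) of cup_d_center below 0.031 m and angle between cup_d_center's own z axis and vertical below 0.12 rad))) and (contact force between the fingers and cup_c above 0.3 N or contact force between the fingers and cup_d above 0.3 N)), for 0.05 s.
3. the fingers push the cap down by more than 3.5 mm while it is still at its locked angle (z of cap_center in the frame of flask below 0.1875 m and angle between the x axis of cap_center and the x axis of flask, either way round below 0.25 rad and horizontal distance between cap_center and flask_mouth below 0.006 m and contact force between the fingers and cap above 1 N), for 0.05 s.
4. the cap is turned free (by more than 0.5 rad) while still down on the flask (angle between the x axis of cap_center and the x axis of flask, either way round above 0.5 rad and z of cap_center in the frame of flask below 0.195 m and horizontal distance between cap_center and flask_mouth below 0.006 m and contact force between the fingers and cap above 1 N), for 0.05 s.
At the end, for the whole second after the job is handed in: Every seat has a cup standing in it (within 7 mm of centre, foot within 4 mm of the floor, 0.12 rad of upright), the two seated ones still there; the fingers hold the cap still, level to 0.2 rad, underside 25 to 100 mm above the mouth, within 30 mm of the flask axis, off the flask ((((horizontal distance between cup_c_center and seat3 below 0.007 m and height (world z) of cup_c_center below 0.031 m and angle between cup_c_center's own z axis and vertical below 0.12 rad) and (horizontal distance between cup_d_center and seat4 below 0.007 m and height (world z) of cup_d_center below 0.031 m and angle between cup_d_center's own z axis and vertical below 0.12 rad)) or ((horizontal distance between cup_c_center and seat4 below 0.007 m and height (world z) of cup_c_center below 0.031 m and angle between cup_c_center's own z axis and vertical below 0.12 rad) and (horizontal distance between cup_d_center and seat3 below 0.007 m and height (world z) of cup_d_center below 0.031 m and angle between cup_d_center's own z axis and vertical below 0.12 rad))) and ((horizontal distance between cup_a_center and seat1 below 0.007 m and height (world z) of cup_a_center below 0.031 m and angle between cup_a_center's own z axis and vertical below 0.12 rad) or (horizontal distance between cup_a_center and seat2 below 0.007 m and height (world z) of cup_a_center below 0.031 m and angle between cup_a_center's own z axis and vertical below 0.12 rad)) and ((horizontal distance between cup_b_center and seat1 below 0.007 m and height (world z) of cup_b_center below 0.031 m and angle between cup_b_center's own z axis and vertical below 0.12 rad) or (horizontal distance between cup_b_center and seat2 below 0.007 m and height (world z) of cup_b_center below 0.031 m and angle between cup_b_center's own z axis and vertical below 0.12 rad)) and z of cap_center in the frame of flask between 0.232 and 0.307 m and horizontal distance between cap_center and flask_mouth below 0.03 m and angle between cap_center's own z axis and vertical below 0.2 rad and contact force between the fingers and cap above 1 N and contact force between cap and flask below 0.05 N and linear speed of each of cap, cup_c, cup_d below 0.04 m/s and angular speed of cap below 0.3 rad/s); the arm keeps its last pose, push and grip.
It fails at once if a cup that was already seated is shifted by more than 12 mm (distance of any of cup_a_center, cup_b_center from where it was at the start of the episode above 0.012 m).
It fails at once if a cup is tipped over (more than 0.6 rad) (angle between any of cup_a_center, cup_b_center, cup_c_center, cup_d_center's own z axis and vertical above 0.6 rad).
It fails at once if another thing on the console is shifted by more than 20 mm (distance of any of sugar_pot, coffee_spoon, remote, incense_burner, candle_glass, coasters from where it was at the start of the episode above 0.02 m).
It also fails if it takes over 64 s, if anything falls off the work surface, if the arm or the gripper's body presses on something with over 40 N, if the wrist force passes 120 N, or if a joint passes its speed limit or range.

ROBOT

A 6-joint arm with a two-finger parallel gripper is mounted at the origin on the work surface. World frame = base frame: x ahead of the robot, y to its left, z up, the work surface at z = 0. Lengths are in m, angles in rad, forces in N, time in s.
With the tool pointing down it reaches from about 0.35 to 0.85 m from the base axis. Payload 8.1 kg.
Tool frame: the origin (TCP) lies midway between the tips of the shut fingers; the grasp point (between the pads) lies 19 mm behind it; z points along the fingers, y is the direction in which the jaws open and shut (so a half turn about z gives the same grasp; the last joint's range is limited). The gripper opens to 93 mm and grips with 3 to 60 N. Pads are 15 mm wide; open, the fingers measure 128 mm over their backs; the gripper's body (75 mm by 188 mm) begins 65 mm behind the grasp point.
Start: joints at [1.131, 0.13, 1.488, -0, 1.523, -0.085], TCP at [0.208, 0.563, 0.182] pointing down, gripper open.
Joint ranges: [-2.96, 2.96], [-0.89, 2.26], [0.02, 2.5], [-1.34, 4.48], [0, 2.73], [-2.66, 2.66]. Speed limits (rad/s): [2.39, 2.39, 2.79, 3.14, 3.14, 3.14].

INTERFACE

Orientations are given as a rotation vector (axis times angle).
In Python, from plant import monitor, eyes, ticket gives the robot as it stands.
- The arm moves only by the tool send_rows, never from a script. Its argument "motion" is a list of rows, each a list of 2 entries, a list of its own where there are three numbers: the shift along the tool's x, y, z in m, then the turn about the tool's z in degrees. In form: [[[dx, dy, dz], twist], ...]. A call has 1 to 12 rows; each row is the pose to reach, as a shift and turn from the pose commanded when the call began, along the tool's axes at that moment; what a row does not reach only later rows make up. A row lasts 1/8 s, in which the tool goes at most 62.5 mm and 10.7 degrees, less where a joint would pass 70% of its speed; a pose out of reach is approached as far as the arm can. A call with a gripper value outside its range is refused whole. "jaw" is the finger opening in m, from 0 to 0.093, set as the call begins (left out, the last holds). The fingers move at their own pace and stop on an object; "squeeze" is the grip in N (left out, the last holds). Time passes only in rows, so rows that repeat a pose let the fingers close. It gives the time, the measured TCP pose, the force and the opening at its end, in the units of the state.
- monitor.read_state(): the state, without advancing time (a new reading comes with each control period).
- eyes.read_camera(name): name is "scene" or "top" or "wrist"; returns the picture (384x512x3 uint8, red, green, blue); there is no depth.
- eyes.camera_model(name): a dict with "mtx" (3x3 intrinsics, pixels), "k1" (the pictures are not rectified: a ray, as slopes to the right and down, at radius r is drawn at 1 + k1 r^2 times it, then the intrinsics apply), "cam_to_world" (4x4, takes a point from camera to world coordinates); the wrist camera has in their place "mount" (4x4, takes a point from camera to tool coordinates, whose origin is the TCP and whose axes are the flange's). Camera axes: x right, y down, z forward; pixel columns grow to the right and rows downward; lengths in m; the calibration is good to about 2 mm. A picture is of the moment at which its call begins: read the wrist's pose just before it. camera_model takes no time and is no camera call.
- ticket.close_job(): hands the job in, once; it reports no verdict.
The state is a dict: "t": time; "q": joint angles; "dq": joint speeds; "joint_torque": joint torques, N m; "tool_pos": TCP position; "orientation": TCP orientation; "force": force on the tool from outside, world axes, zero at the start; "wrist_torque": the same for the moment, N m; "opening": finger opening in m.
Only numpy, scipy, OpenCV 4.12 (cv2) and the standard library are available. Lean on these libraries where they do the work, as an engineer would, in place of code of your own. Each camera call takes 0.05 s, during which the arm holds its last target.

## Working session

There is one attempt and no reset: what is moved stays moved. The work goes in short steps, Python scripts to look and compute and a tool call to move; the robot and the scene stay as the last step left them, time stands still between calls to the robot, and variables do not carry over. Pictures are saved under pics/ and viewed, and the job is handed in when it is done.

Besides the shell and the picture viewer there is one more tool, called after "Emit:" by a JSON object that holds its "method" and its "body", one argument or row to a line. send_rows: Moves the arm, as the interface text tells. Its arguments: {"type":"object","properties":{"motion":{"type":"array","items":{"type":"array"}},"jaw":{"type":"number"},"squeeze":{"type":"number"}},"required":["motion"]}

```bash
ls; mkdir -p pics; python3 - <<'E'
from plant import monitor, eyes, ticket
import cv2,numpy as np
print(monitor.read_state())
for n in ["scene","top","wrist"]:
    im=eyes.read_camera(n); cv2.imwrite(f"pics/{n}0.png",im[:,:,::-1])
    m=eyes.camera_model(n); print(n,{k:np.round(np.array(v),4).tolist() for k,v in m.items()})
E
```

```text
pics
{'t': 0.0, 'q': array([ 1.13064031e+00,  1.31128049e-01,  1.48928563e+00, -2.64819852e-05,
        1.52301855e+00, -8.53912812e-02]), 'dq': array([-6.64299953e-04,  1.66094181e-04, -3.59706978e-05,  5.91888304e-04,
       -1.77144425e-03, -2.15146848e-04]), 'joint_torque': array([-4.22374005e-04, -5.59840572e+01, -4.91753054e+01,  7.66658527e-02,
        3.58930626e-02, -1.80480070e-04]), 'tool_pos': array([0.20812931, 0.56205455, 0.18070382]), 'orientation': array([-5.54263376e-01, -3.09185170e+00,  2.80079827e-03]), 'force': array([-0.25976232,  0.35658191,  0.56809084]), 'wrist_torque': array([-0.01809743,  0.0385051 , -0.00033083]), 'opening': 0.09348767904080126}
scene {'mtx': [[361.1366, 0.0, 257.9698], [0.0, 361.1366, 189.1232], [0.0, 0.0, 1.0]], 'k1': 0.0049, 'cam_to_world': [[-0.3371, 0.7461, -0.5742, 1.0539], [0.9414, 0.2704, -0.2014, 0.1754], [0.005, -0.6084, -0.7936, 0.9105], [0.0, 0.0, 0.0, 1.0]]}
top {'mtx': [[441.7231, 0.0, 265.2316], [0.0, 441.7231, 185.2762], [0.0, 0.0, 1.0]], 'k1': -0.1015, 'cam_to_world': [[-0.0467, -0.9778, 0.2044, 0.2529], [-0.9989, 0.0462, -0.0072, -0.026], [-0.0024, -0.2045, -0.9789, 1.3784], [0.0, 0.0, 0.0, 1.0]]}
wrist {'mtx': [[285.5086, 0.0, 259.9043], [0.0, 285.5086, 187.8148], [0.0, 0.0, 1.0]], 'k1': -0.0372, 'mount': [[0.0012, -0.9711, -0.2386, 0.0654], [1.0, 0.0012, 0.0003, 0.0001], [0.0, -0.2386, 0.9711, -0.203], [0.0, 0.0, 0.0, 1.0]]}
```

View pics/top0.png

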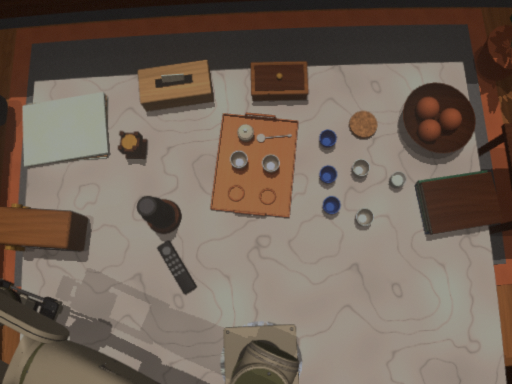

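View pics/scene0.png

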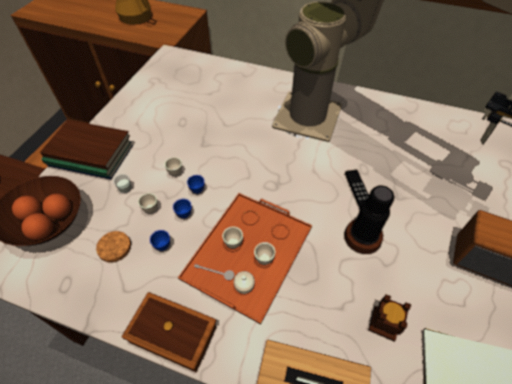

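View pics/wrist0.png

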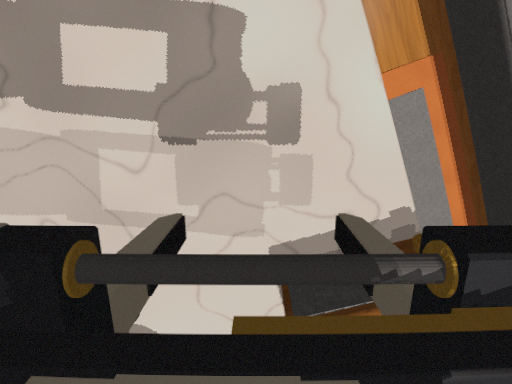

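```bash
python3 - <<'E'
import cv2
a=cv2.imread("pics/top0.png"); cv2.imwrite("pics/t_a.png",cv2.resize(a[120:240,205:415],None,fx=3.8,fy=3.8,interpolation=cv2.INTER_CUBIC))
cv2.imwrite("pics/t_b.png",cv2.resize(a[170:300,110:240],None,fx=4,fy=4,interpolation=cv2.INTER_CUBIC))
a=cv2.imread("pics/scene0.png"); cv2.imwrite("pics/s_a.png",cv2.resize(a[150:330,100:300],None,fx=3,fy=3,interpolation=cv2.INTER_CUBIC))
cv2.imwrite("pics/s_b.png",cv2.resize(a[160:270,310:420],None,fx=4,fy=4,interpolation=cv2.INTER_CUBIC))
E
```

```text
(no output)
```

View pics/t_a.png

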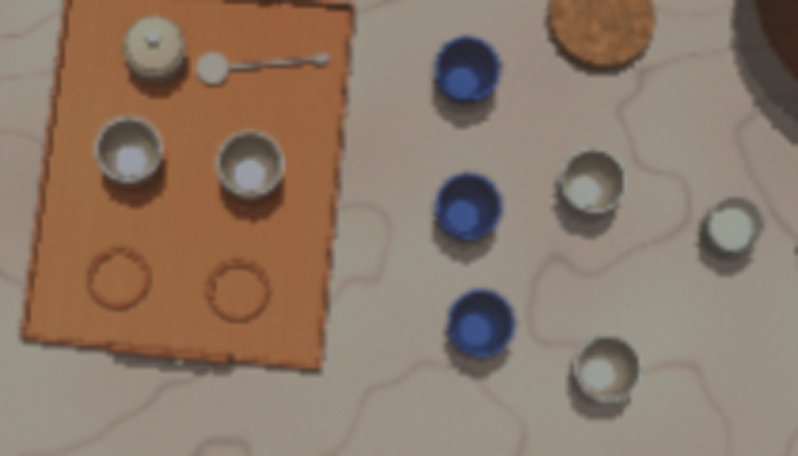

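View pics/t_b.png

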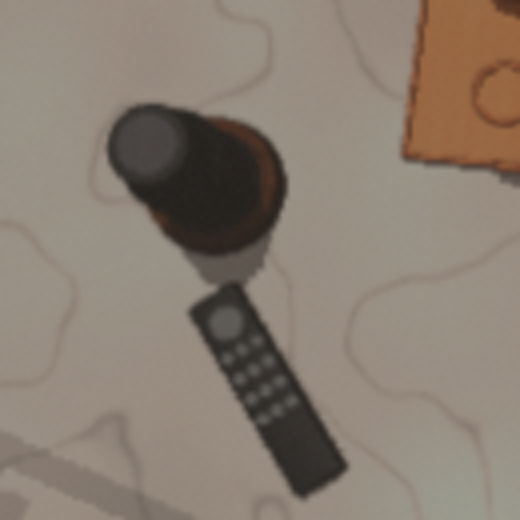

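View pics/s_a.png

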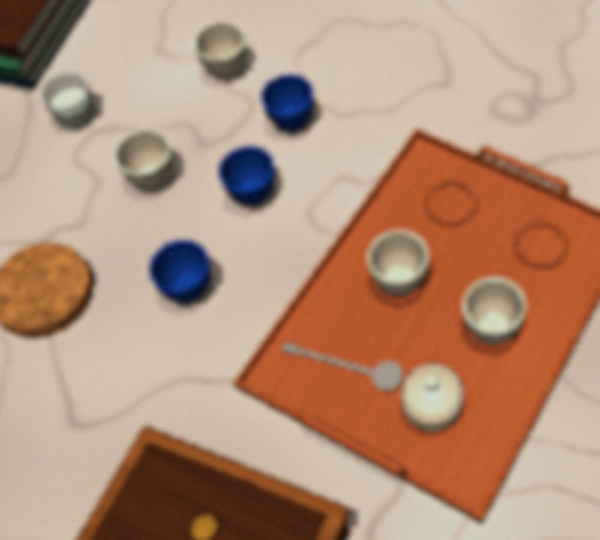

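View pics/s_b.png

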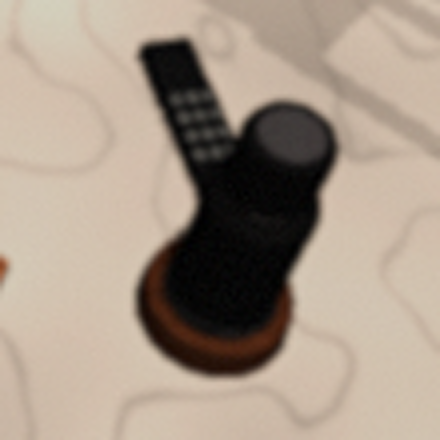

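```bash
cat > h.py <<'E'
from plant import monitor, eyes, ticket
import cv2,numpy as np
from scipy.spatial.transform import Rotation as R
def pose():
    s=monitor.read_state(); T=np.eye(4); T[:3,:3]=R.from_rotvec(s['orientation']).as_matrix(); T[:3,3]=s['tool_pos']; return T,s
def cam(n,T=None):
    m=eyes.camera_model(n)
    return np.array(m['mtx']),float(m['k1']),(np.array(m['cam_to_world']) if n!='wrist' else T@np.array(m['mount']))
def ray(c,uv):
    K,k1,M=c
    p=cv2.undistortPoints(np.array([[uv]],float),K,np.array([k1,0,0,0.]))[0,0]
    d=M[:3,:3]@np.array([p[0],p[1],1]); return M[:3,3],d/np.linalg.norm(d)
def onz(c,uv,z):
    o,d=ray(c,uv); return o+d*(z-o[2])/d[2]
def proj(c,P):
    K,k1,M=c
    Q=np.linalg.inv(M); r,_=cv2.Rodrigues(Q[:3,:3])
    return cv2.projectPoints(np.atleast_2d(np.array(P,float)),r,Q[:3,3],K,np.array([k1,0,0,0.]))[0][:,0]
def tri(c1,a,c2,b):
    o1,d1=ray(c1,a);o2,d2=ray(c2,b)
    A=np.stack([d1,-d2],1); t=np.linalg.lstsq(A,o2-o1,rcond=None)[0]
    p,q=o1+d1*t[0],o2+d2*t[1]; return (p+q)/2,np.linalg.norm(p-q)
def planecircle(c,pts,z):
    """image contour pts -> plane z -> fit circle"""
    P=np.array([onz(c,p,z)[:2] for p in pts])
    A=np.c_[2*P,np.ones(len(P))]; s=np.linalg.lstsq(A,(P**2).sum(1),rcond=None)[0]
    return s[:2],np.sqrt(s[2]+s[0]**2+s[1]**2)
def show(n,im,name): cv2.imwrite(f"pics/{name}.png",im[:,:,::-1])
E
python3 - <<'E'
from h import *
t=cam('top'); s=cam('scene')
A=lambda x,y:((x+.5)/3.8-.5+205,(y+.5)/3.8-.5+120)
B=lambda x,y:((x+.5)/4-.5+110,(y+.5)/4-.5+170)
S=lambda x,y:((x+.5)/3-.5+100,(y+.5)/3-.5+150)
S2=lambda x,y:((x+.5)/4-.5+310,(y+.5)/4-.5+160)
for n,p,z in [('sp1',(591,183),.046),('sp2',(606,370),.046),('st1',(129,151),.05),('st2',(250,165),.05),('ringL',(119,279),.011),('ringR',(238,291),.011),('b1',(466,70),.046),('b2',(468,207),.046),('b3',(480,325),.046),('candle',(731,228),.045)]:
    print(n,onz(t,A(*p),z).round(4))
print('cap',onz(t,B(147,144),.212).round(4))
for n,p,z in [('sp1',(145,155),.046),('sp2',(222,46),.046),('ringL',(541,245),.011),('ringR',(451,203),.011),('b2',(248,173),.046),('b3',(289,99),.046)]:
    print(n,onz(s,S(*p),z).round(4))
print('cap',onz(s,S2(292,135),.212).round(4))
E
```

```text
sp1 [ 0.5728 -0.3343  0.046 ]
sp2 [ 0.4181 -0.3325  0.046 ]
st1 [0.6165 0.0433 0.05  ]
st2 [ 0.5999 -0.0551  0.05  ]
ringL [0.5177 0.0574 0.011 ]
ringR [ 0.503  -0.0408  0.011 ]
b1 [ 0.6742 -0.2388  0.046 ]
b2 [ 0.5573 -0.2313  0.046 ]
b3 [ 0.4595 -0.2337  0.046 ]
candle [ 0.5299 -0.4471  0.045 ]
cap [0.4556 0.2879 0.212 ]
sp1 [ 0.5809 -0.3321  0.046 ]
sp2 [ 0.4288 -0.3281  0.046 ]
ringL [0.5258 0.0584 0.011 ]
ringR [ 0.5103 -0.0396  0.011 ]
b2 [ 0.5658 -0.2278  0.046 ]
b3 [ 0.4696 -0.2304  0.046 ]
cap [0.458 0.286 0.212]
```

Emit:
{"method": "send_rows", "body": {
  "motion": [
    [[0,0,-0.06],0],
    [[0,0,-0.12],0],
    [[-0.06,-0.05,-0.15],10],
    [[-0.42,-0.39,-0.15],60],
    [[-0.42,-0.39,-0.15],60],
    [[-0.42,-0.39,-0.15],60],
    [[-0.42,-0.39,-0.15],60],
    [[-0.42,-0.39,-0.15],60],
    [[-0.42,-0.39,-0.15],60],
    [[-0.42,-0.39,-0.15],60],
    [[-0.42,-0.39,-0.15],60],
    [[-0.42,-0.39,-0.15],60]
  ],
  "jaw": 0.085
}}

```text
t: 1.65
tool_pos: [0.4674, 0.0478, 0.3311]
orientation: [-2.031, -2.396, 0.002]
force: [0.3, 0.3, -0.3]
opening: 0.0851
```

```bash
python3 - <<'E'
from h import *
T,s=pose(); np.save('T1',T); show(0,eyes.read_camera('wrist'),'w1')
E
```

Emit:
{"method": "send_rows", "body": {
  "motion": [
    [[-0.43,-0.09,0],50],
    [[-0.43,-0.09,0],50],
    [[-0.43,-0.09,0],50],
    [[-0.43,-0.09,0],50],
    [[-0.43,-0.09,0],50],
    [[-0.43,-0.09,0],50],
    [[-0.43,-0.09,0],50],
    [[-0.43,-0.09,0],50],
    [[-0.43,-0.09,0],50],
    [[-0.43,-0.09,0],50]
  ]
}}

```text
t: 2.95
tool_pos: [0.4513, -0.3861, 0.3325]
orientation: [2.849, 1.323, 0.001]
force: [-0.6, -0.9, -0.1]
opening: 0.0849
```

```bash
python3 - <<'E'
from h import *
T,s=pose(); np.save('T2',T); show(0,eyes.read_camera('wrist'),'w2'); print(s['tool_pos'],s['q'])
E
```

```text
[ 0.45126077 -0.38612717  0.33254342] [-7.94386144e-01  1.02825929e-01  1.24616942e+00  4.36480216e-04
  1.79162189e+00 -9.27695881e-02]
```

View pics/w1.png

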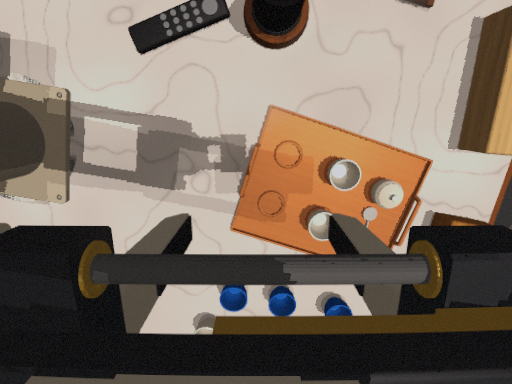

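View pics/w2.png

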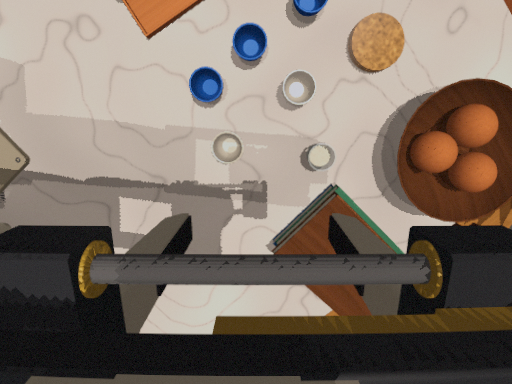

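```bash
cat >> h.py <<'E'
def ringfit(c,im,xy0,z,r,tol=0.006,n=180,it=3,dark=None):
    """radial edge search round a circle of radius r at height z; Fourier-free LSQ of centre"""
    g=cv2.GaussianBlur(cv2.cvtColor(im,cv2.COLOR_RGB2GRAY).astype(np.float32),(0,0),1.0)
    xy=np.array(xy0,float)
    for k in range(it):
        th=np.linspace(0,2*np.pi,n,endpoint=False); rr=np.arange(r-tol,r+tol,0.0003)
        P=np.stack([xy[0]+np.outer(np.cos(th),rr),xy[1]+np.outer(np.sin(th),rr),np.full((n,len(rr)),z)],-1)
        uv=proj(c,P.reshape(-1,3)).astype(np.float32).reshape(n,len(rr),2)
        v=cv2.remap(g,uv[...,0],uv[...,1],cv2.INTER_LINEAR)
        d=np.abs(np.gradient(v,axis=1)); j=d.argmax(1); w=d.max(1)
        ok=(w>np.percentile(w,30))&(j>0)&(j<len(rr)-1)
        e=rr[j]
        A=np.c_[np.cos(th),np.sin(th),np.ones(n)]
        for q in range(4):
            s=np.linalg.lstsq(A[ok],e[ok]-r,rcond=None)[0]; res=np.abs(A@s-(e-r)); ok=(res<max(0.0008,2*np.median(res[ok])))&(w>np.percentile(w,20))
        xy=xy+s[:2]
    return xy,r+s[2],ok.sum(),np.std((A@s-(e-r))[ok])
E
python3 - <<'E'
from h import *
rd=lambda n:cv2.imread(f'pics/{n}.png')[:,:,::-1].copy()
w1,w2,t0,s0=rd('w1'),rd('w2'),rd('top0'),rd('scene0')
c1=cam('wrist',np.load('T1.npy'));c2=cam('wrist',np.load('T2.npy'))
ct,cs=cam('top'),cam('scene')
for n,uv in [('sp1',(299,88)),('sp2',(228,148))]:
    p=onz(c2,uv,.046)[:2]; print(n,p.round(4),ringfit(c2,w2,p,.046,.028),'top',ringfit(ct,t0,p,.046,.028)[:2],'sc',ringfit(cs,s0,p,.046,.028)[:2])
for n,uv in [('ringL',(288,154)),('ringR',(271,203))]:
    p=onz(c1,uv,.011)[:2]; print(n,p.round(4),ringfit(c1,w1,p,.011,.0265,.004),'top',ringfit(ct,t0,p,.011,.0265,.004)[:2],'sc',ringfit(cs,s0,p,.011,.0265,.004)[:2])
for n,uv in [('stL',(345,176))]:
    p=onz(c1,uv,.05)[:2]; print(n,p.round(4),ringfit(c1,w1,p,.05,.028),'top',ringfit(ct,t0,p,.05,.028)[:2])
a=w2[50:200,170:340];show(0,cv2.resize(a,None,fx=4,fy=4,interpolation=cv2.INTER_CUBIC),'w2c')
a=w1[110:250,220:400];show(0,cv2.resize(a,None,fx=4,fy=4,interpolation=cv2.INTER_CUBIC),'w1c')
E
```

```text
sp1 [ 0.5734 -0.3409] (array([ 0.5730222 , -0.34013743]), np.float64(0.02616641090889742), np.int64(95), np.float64(0.00036346561742796676)) top (array([ 0.57421714, -0.33623201]), np.float64(0.025344641606388524)) sc (array([ 0.57978165, -0.33552129]), np.float64(0.02570398045508394))
sp2 [ 0.4198 -0.3395] (array([ 0.4192376 , -0.33734135]), np.float64(0.024609488772676765), np.int64(135), np.float64(0.0003110660420262223)) top (array([ 0.41942262, -0.33380218]), np.float64(0.025199474010003664)) sc (array([ 0.42552813, -0.33313316]), np.float64(0.025766940303883688))
ringL [0.5178 0.0569] (array([0.51716461, 0.05728234]), np.float64(0.026400221567644343), np.int64(97), np.float64(0.0004050340951671849)) top (array([0.51763211, 0.05790763]), np.float64(0.02780135136686669)) sc (array([0.52017988, 0.05438587]), np.float64(0.024403841242246073))
ringR [ 0.5034 -0.0406] (array([ 0.5021872 , -0.03923076]), np.float64(0.02545270769938717), np.int64(84), np.float64(0.00042822879464272907)) top (array([ 0.50265859, -0.040475  ]), np.float64(0.027636660408928097)) sc (array([ 0.50515379, -0.04112211]), np.float64(0.023088392247186038))
stL [0.6181 0.0401] (array([0.61565276, 0.04183512]), np.float64(0.02596121849071989), np.int64(96), np.float64(0.00036976742319118046)) top (array([0.61631832, 0.04360269]), np.float64(0.02525837444872696))
```

View pics/w2c.png

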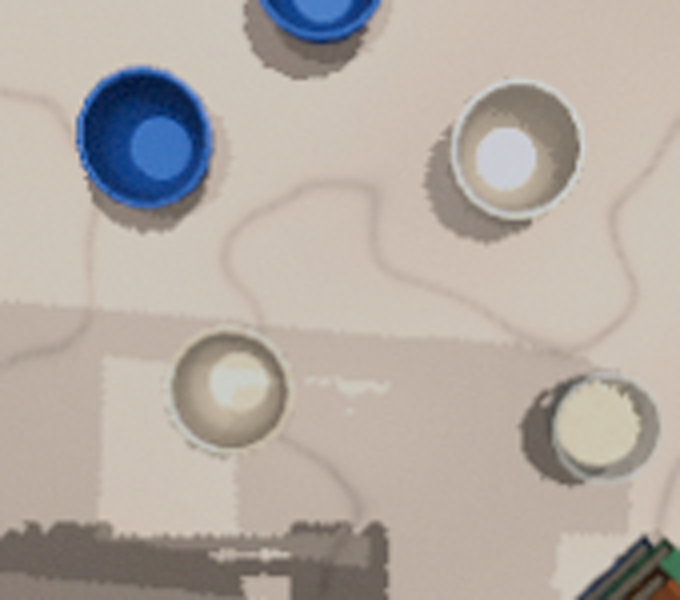

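View pics/w1c.png

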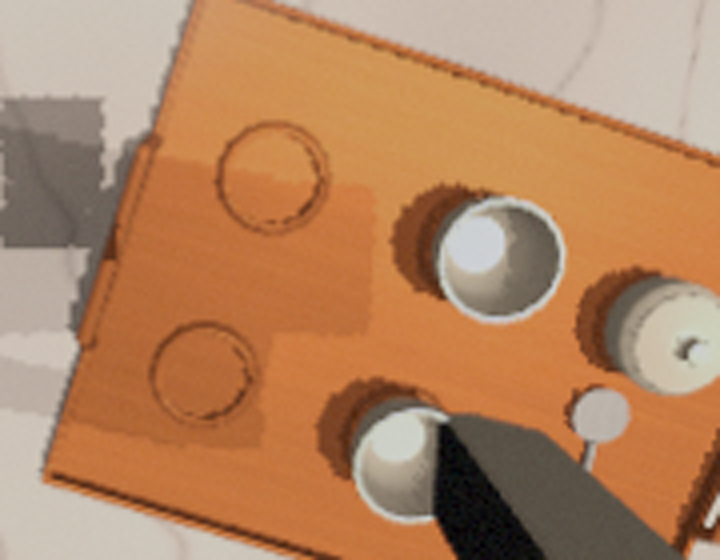

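```bash
cat >> h.py <<'E'
def go(x,y,z):
    T,s=pose(); d=T[:3,:3].T@(np.array([x,y,z])-T[:3,3]); print('rel',d.round(4),'pos',T[:3,3].round(4),'xang',np.degrees(np.arctan2(T[1,0],T[0,0])).round(2),'z',T[:3,2].round(3),'t',s['t'],'F',s['force'].round(1),'op',s['opening'].round(4)); return d
E
python3 - <<'E'
from h import *
go(.380,-.383,.2)
E
```

```text
Traceback (most recent call last):
  File "h.py", line 47, in go
    T,s=pose(); d=T[:3,:3].T@(np.array([x,y,z])-T[:3,3]); print('rel',d.round(4),'pos',T[:3,3].round(4),'xang',np.degrees(np.arctan2(T[1,0],T[0,0])).round(2),'z',T[:3,2].round(3),'t',s['t'],'F',s['force'].round(1),'op',s['opening'].round(4)); return d
                                                                                                                                                                                                                           ^^^^^^^^^^^^^^^^^^
AttributeError: 'float' object has no attribute 'round'
```

```bash
sed -i "s/s\['opening'\].round(4)/round(s['opening'],4)/" h.py
python3 - <<'E'
from h import *
go(.380,-.383,.2)
E
```

```text
rel [-0.0435 -0.0567  0.1326] pos [ 0.4512 -0.3863  0.3327] xang 49.8 z [ 0.001 -0.001 -1.   ] t 3.0 F [-1.   0.1 -0. ] op 0.0852
```

Emit:
{"method": "send_rows", "body": {
  "motion": [
    [[-0.043,-0.057,0.06],0],
    [[-0.043,-0.057,0.12],0],
    [[-0.043,-0.057,0.132],0],
    [[-0.043,-0.057,0.132],0],
    [[-0.043,-0.057,0.132],0]
  ],
  "jaw": 0.08
}}

```text
t: 3.62
tool_pos: [0.3803, -0.3841, 0.2022]
orientation: [2.848, 1.32, 0.002]
force: [0.4, 0.5, 0.7]
opening: 0.0801
```

```bash
python3 - <<'E'
from h import *
T,s=pose(); np.save('T3',T); im=eyes.read_camera('wrist'); show(0,im,'w3')
c=cam('wrist',T); print(s['tool_pos'],s['dq'].round(3)); print(proj(c,[[.419,-.337,.046]]), ringfit(c,im,[.419,-.337],.046,.028,.008))
T,s=pose();print(s['tool_pos'])
E
```

```text
[ 0.38027484 -0.38411481  0.20220785] [-0.003 -0.001 -0.027 -0.001 -0.003  0.001]
[[258.63024091 121.70865823]] (array([ 0.41818526, -0.33758979]), np.float64(0.025314575324668673), np.int64(102), np.float64(0.0004112626760679671))
[ 0.38051391 -0.38454894  0.20262643]
```

View pics/w3.png

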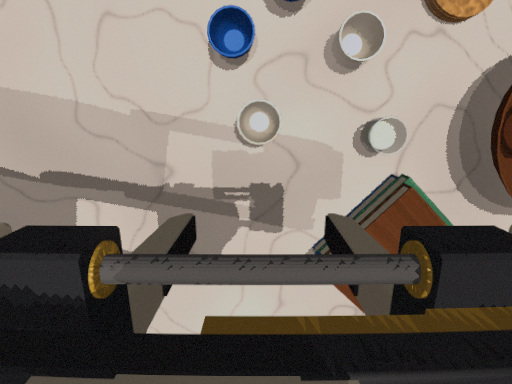

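```bash
python3 - <<'E'
from h import *
go(.4185,-.337,.012)
E
```

```text
rel [ 0.061  -0.0025  0.1906] pos [ 0.3805 -0.3845  0.2026] xang 49.73 z [ 0.003 -0.003 -1.   ] t 3.675 F [0.3 1.2 1.1] op 0.0801
```

Emit:
{"method": "send_rows", "body": {
  "motion": [
    [[0.061,-0.0025,0.05],0],
    [[0.061,-0.0025,0.1],0],
    [[0.061,-0.0025,0.12],0],
    [[0.061,-0.0025,0.15],0],
    [[0.061,-0.0025,0.175],0],
    [[0.061,-0.0025,0.19],0],
    [[0.061,-0.0025,0.19],0],
    [[0.061,-0.0025,0.19],0]
  ]
}}

```text
t: 4.68
tool_pos: [0.4176, -0.3367, 0.0113]
orientation: [2.849, 1.319, 0.001]
force: [0.4, -0.1, -0.7]
opening: 0.08
```

```bash
python3 - <<'E'
from h import *
go(.418,-.337,.012)
T,s=pose(); im=eyes.read_camera('wrist'); show(0,im,'w4')
E
```

```text
rel [-0.      0.0005 -0.0007] pos [ 0.4176 -0.3367  0.0113] xang 49.68 z [ 0.002 -0.002 -1.   ] t 4.675 F [ 0.4 -0.1 -0.7] op 0.08
```

View pics/w4.png

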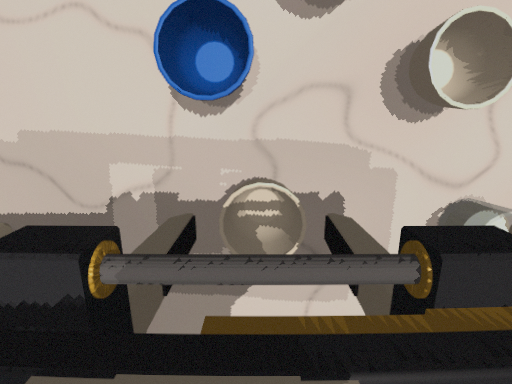

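```bash
python3 - <<'E'
from h import *
T,s=pose(); c=cam('wrist',T)
for dx in (.024,.028,.032):
    p=T[:3,3]+T[:3,0]*dx; p[2]=.046; print(dx,proj(c,[p]))
E
```

```text
0.024 [[259.42268839 188.73314823]]
0.028 [[259.42805366 182.31681535]]
0.032 [[259.4334968  175.82934014]]
```

Emit:
{"method": "send_rows", "body": {
  "motion": [
    [[0,0,0],0],
    [[0,0,0],0],
    [[0,0,0],0],
    [[0,0,0],0],
    [[0,0,0],0]
  ],
  "jaw": 0.03,
  "squeeze": 12
}}

```text
t: 5.35
tool_pos: [0.4166, -0.3357, 0.0097]
orientation: [-2.851, -1.32, 0.0]
force: [-0.7, 0.3, -0.0]
opening: 0.0344
```

```bash
python3 - <<'E'
from h import *
go(.418,-.337,.012)
T,s=pose(); im=eyes.read_camera('wrist'); show(0,im,'w5')
E
```

```text
rel [-0.0001  0.0019 -0.0023] pos [ 0.4166 -0.3357  0.0097] xang 49.67 z [-0.  0. -1.] t 5.35 F [-0.7  0.3 -0. ] op 0.0344
```

View pics/w5.png

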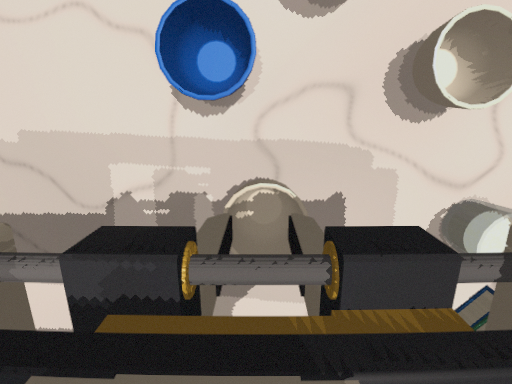

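```bash
python3 - <<'E'
from h import *
s=monitor.read_state(); print(s['opening'],s['t'],s['force'],s['wrist_torque'])
a=cv2.imread('pics/w5.png')[150:310,170:350]; b=cv2.imread('pics/w4.png')[150:310,170:350]
cv2.imwrite('pics/w45.png',cv2.resize(np.hstack([b,a]),None,fx=2.2,fy=2.2,interpolation=cv2.INTER_CUBIC))
T,s=pose(); c=cam('wrist',T)
for op in (.0344,.08,.053):
  for z in (0,-.019,-.038):
    print(op,z,proj(c,[(T@[.0075,sg*op/2,z,1])[:3] for sg in (-1,1)]).round(0).tolist())
E
```

```text
0.0318708632473332 5.4 [-0.49502488  0.82991051 -0.50965816] [-0.10443286  0.14768846 -0.00925911]
0.0344 0 [[236.0, 199.0], [283.0, 199.0]]
0.0344 -0.019 [[234.0, 207.0], [285.0, 207.0]]
0.0344 -0.038 [[231.0, 216.0], [287.0, 216.0]]
0.08 0 [[205.0, 199.0], [313.0, 199.0]]
0.08 -0.019 [[200.0, 207.0], [318.0, 207.0]]
0.08 -0.038 [[194.0, 216.0], [325.0, 216.0]]
0.053 0 [[224.0, 199.0], [295.0, 199.0]]
0.053 -0.019 [[220.0, 207.0], [299.0, 207.0]]
0.053 -0.038 [[216.0, 216.0], [303.0, 216.0]]
```

View pics/w45.png

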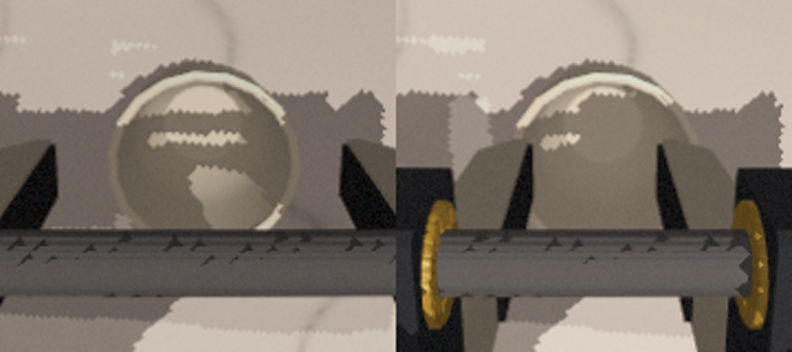

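```bash
python3 - <<'E'
from h import *
im=eyes.read_camera('scene'); a=im[100:240,100:260]; show(0,cv2.resize(a,None,fx=4.5,fy=4.2,interpolation=cv2.INTER_CUBIC),'s6')
T,s=pose(); print(s['opening'],proj(cam('scene'),[T[:3,3],T[:3,3]+[0,0,.019],T[:3,3]+[0,0,.037]]))
E
```

```text
0.030814753847863623 [[175.32050244 169.0717066 ]
 [174.28253536 165.23928478]
 [173.27406554 161.51609406]]
```

View pics/s6.png

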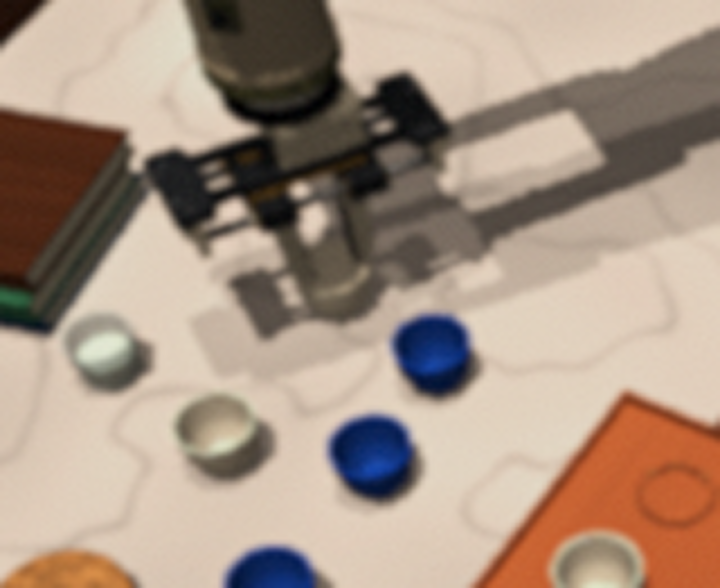

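Emit:
{"method": "send_rows", "body": {
  "motion": [
    [[0,0,0],0],
    [[0,0,0],0],
    [[0,0,0],0],
    [[0,0,0],0],
    [[0,0,0.004],0],
    [[0,0,0.008],0],
    [[0,0,0.008],0]
  ],
  "jaw": 0.082
}}

```text
t: 6.32
tool_pos: [0.4162, -0.3354, 0.001]
orientation: [-2.85, -1.319, 0.001]
force: [-0.2, -1.2, 0.4]
opening: 0.0816
```

Emit:
{"method": "send_rows", "body": {
  "motion": [
    [[0,0,0.002],0],
    [[0,0,0.003],0],
    [[0,0,0.004],0],
    [[0,0,0.004],0]
  ]
}}

```text
t: 6.82
tool_pos: [0.4166, -0.3357, -0.0023]
orientation: [-2.851, -1.319, 0.0]
force: [-1.1, -0.2, -0.4]
opening: 0.0821
```

```bash
python3 - <<'E'
from h import *
go(.418,-.337,.012)
T,s=pose(); im=eyes.read_camera('wrist'); a=im[0:320,100:440]; show(0,cv2.resize(a,None,fx=1.8,fy=1.8,interpolation=cv2.INTER_CUBIC),'w7')
E
```

```text
rel [-0.      0.0019 -0.0143] pos [ 0.4166 -0.3357 -0.0023] xang 49.67 z [-0.  0. -1.] t 6.825 F [-1.1 -0.2 -0.4] op 0.0821
```

View pics/w7.png

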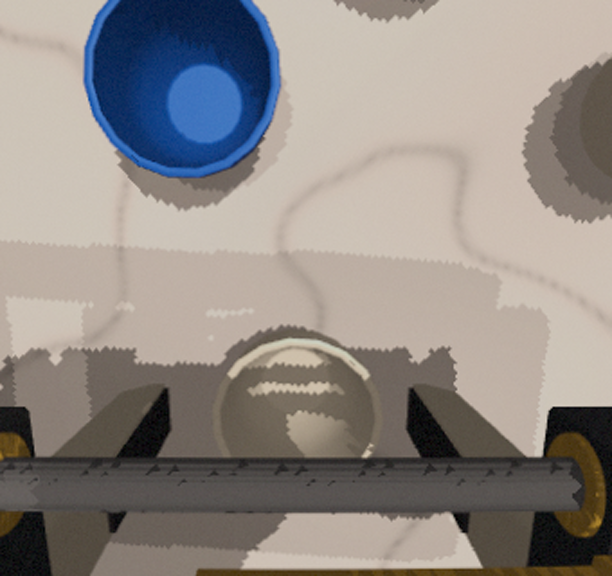

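Emit:
{"method": "send_rows", "body": {
  "motion": [
    [[0,0,0.005],0],
    [[0,0,0.01],0],
    [[0,0,0.013],0],
    [[0,0,0.013],0]
  ]
}}

```text
t: 7.38
tool_pos: [0.4163, -0.3354, -0.0158]
orientation: [-2.85, -1.319, 0.001]
force: [0.3, 0.3, -0.1]
opening: 0.0821
```

Emit:
{"method": "send_rows", "body": {
  "motion": [
    [[0,0.001,0.003],0],
    [[0,0.002,0.005],0],
    [[0,0.002,0.008],0],
    [[0,0.002,0.008],0]
  ]
}}

```text
t: 7.88
tool_pos: [0.4179, -0.3368, -0.0236]
orientation: [-2.851, -1.319, 0.0]
force: [-0.2, 0.4, -0.3]
opening: 0.0821
```

```bash
python3 - <<'E'
from h import *
go(.418,-.337,.012)
T,s=pose(); im=eyes.read_camera('wrist'); a=im[0:320,100:440]; show(0,cv2.resize(a,None,fx=1.8,fy=1.8,interpolation=cv2.INTER_CUBIC),'w8')
im=eyes.read_camera('scene'); a=im[120:200,130:230]; show(0,cv2.resize(a,None,fx=6,fy=6,interpolation=cv2.INTER_CUBIC),'s8')
E
```

```text
rel [-0.      0.0002 -0.0356] pos [ 0.4179 -0.3368 -0.0236] xang 49.67 z [-0.  0. -1.] t 7.875 F [-0.2  0.4 -0.3] op 0.0821
```

View pics/w8.png

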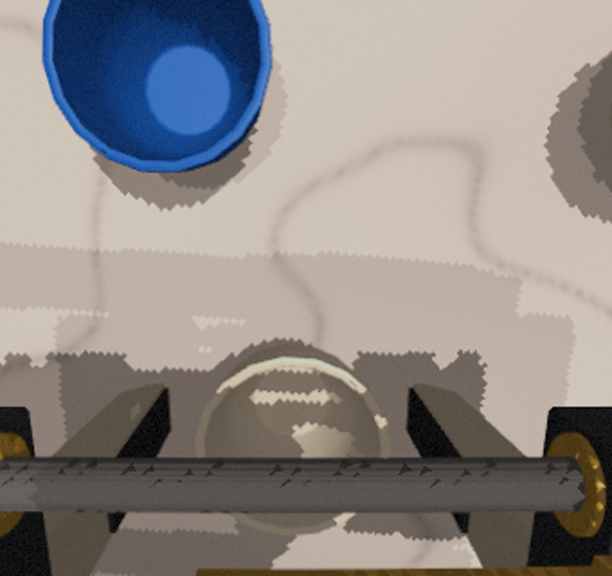

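View pics/s8.png

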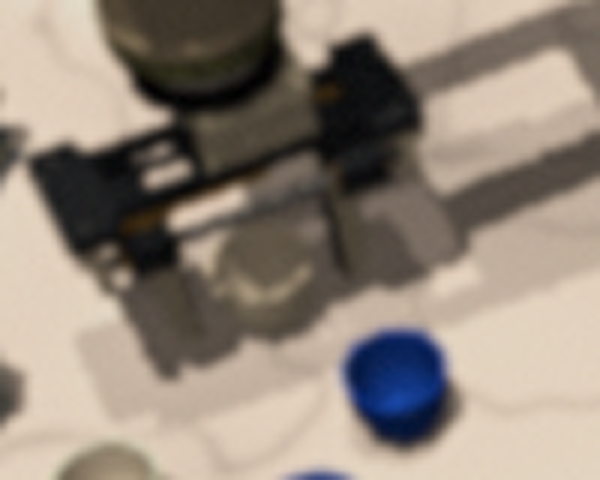

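```bash
python3 - <<'E'
from h import *
T,s=pose(); c=cam('wrist',T)
print(onz(c,(263,199),.046), T[:3,:3].T@(onz(c,(263,199),.046)-T[:3,3]))
E
```

```text
[ 0.43735499 -0.31724676  0.046     ] [ 0.02754333  0.00191752 -0.06933145]
```

Emit:
{"method": "send_rows", "body": {
  "motion": [
    [[0,0,0],0],
    [[0,0,0],0],
    [[0,0,0],0],
    [[0,0,0],0],
    [[0,0,0],0]
  ],
  "jaw": 0.04,
  "squeeze": 12
}}

```text
t: 8.6
tool_pos: [0.4182, -0.3372, -0.0232]
orientation: [2.851, 1.319, 0.0]
force: [0.3, -0.0, 0.4]
opening: 0.0547
```

Emit:
{"method": "send_rows", "body": {
  "motion": [
    [[0,0,-0.01],0],
    [[0,0,-0.03],0],
    [[0,0,-0.06],0],
    [[0,0,-0.1],0],
    [[0,0,-0.1],0]
  ]
}}

```text
t: 9.22
tool_pos: [0.4204, -0.3393, 0.0814]
orientation: [2.845, 1.317, 0.004]
force: [1.2, -0.5, -1.0]
opening: 0.0543
```

```bash
python3 - <<'E'
from h import *
go(.472,.004,.08)
im=eyes.read_camera('scene'); a=im[100:200,130:230]; show(0,cv2.resize(a,None,fx=5,fy=5,interpolation=cv2.INTER_CUBIC),'s9')
E
```

```text
rel [ 2.951e-01 -1.828e-01 -1.000e-04] pos [ 0.4204 -0.3393  0.0814] xang 49.67 z [ 0.005 -0.005 -1.   ] t 9.225 F [ 1.2 -0.5 -1. ] op 0.0543
```

View pics/s9.png

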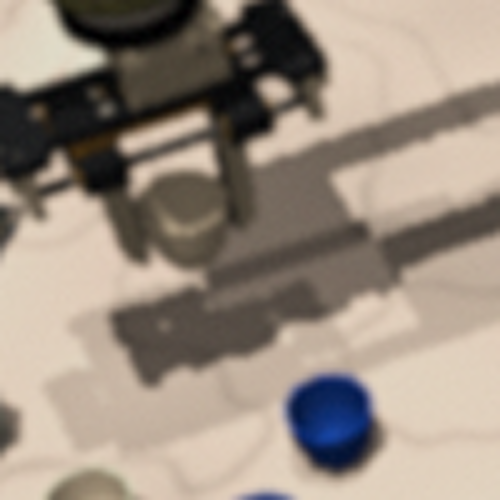

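Emit:
{"method": "send_rows", "body": {
  "motion": [
    [[0.05,-0.03,0],0],
    [[0.1,-0.06,0],0],
    [[0.15,-0.093,0],0],
    [[0.2,-0.124,0],0],
    [[0.25,-0.155,0],0],
    [[0.28,-0.174,0],0],
    [[0.295,-0.183,0],0],
    [[0.295,-0.183,0],0],
    [[0.295,-0.183,0],0]
  ]
}}

```text
t: 10.4
tool_pos: [0.4688, 0.0057, 0.0759]
orientation: [-2.851, -1.319, 0.002]
force: [0.0, -0.0, -0.6]
opening: 0.0542
```

```bash
python3 - <<'E'
from h import *
go(.517,.0573,.08)
T,s=pose(); np.save('T10',T); im=eyes.read_camera('wrist'); show(0,im,'w10'); c=cam('wrist',T); print(proj(c,[[.517,.0573,.011],[.5025,-.04,.011]]))
print(ringfit(c,im,[.517,.0573],.011,.0265,.004),ringfit(c,im,[.5025,-.04],.011,.0265,.004))
E
```

```text
rel [ 0.0705  0.0034 -0.0042] pos [0.4688 0.0057 0.0759] xang 49.67 z [-0.002 -0.    -1.   ] t 10.4 F [ 0.  -0.  -0.6] op 0.0542
[[263.44028643 112.43706537]
 [316.13563607 200.7223169 ]]
(array([0.5190036 , 0.05725975]), np.float64(0.024796984955141276), np.int64(103), np.float64(0.00033091728234547406)) (array([ 0.50089322, -0.04020294]), np.float64(0.02481519178134885), np.int64(83), np.float64(0.00038897227021169586))
```

View pics/w10.png

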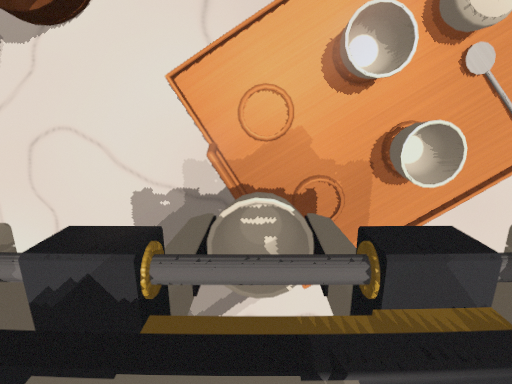

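```bash
python3 - <<'E'
from h import *
T=np.load('T10.npy'); im=cv2.imread('pics/w10.png')[:,:,::-1].copy(); c=cam('wrist',T)
L=lambda p:(T[:3,:3].T@(p-T[:3,3])).round(4)
print('ring',L(onz(c,(266,112.2),.011)), onz(c,(266,112.2),.011))
zr=T[2,3]+.0693
print('rimfar',L(onz(c,(261,195),zr)),'lr',L(onz(c,(208,243),zr)),L(onz(c,(314,243),zr)))
show(0,cv2.resize(im[60:260,190:370],None,fx=3,fy=3,interpolation=cv2.INTER_CUBIC),'w10c')
E
```

```text
ring [0.0708 0.0058 0.0648] [0.51891132 0.05595663 0.011     ]
rimfar [ 0.0296  0.0009 -0.0693] lr [ 0.0042 -0.0259 -0.0693] [ 0.0043  0.0279 -0.0693]
```

View pics/w10c.png

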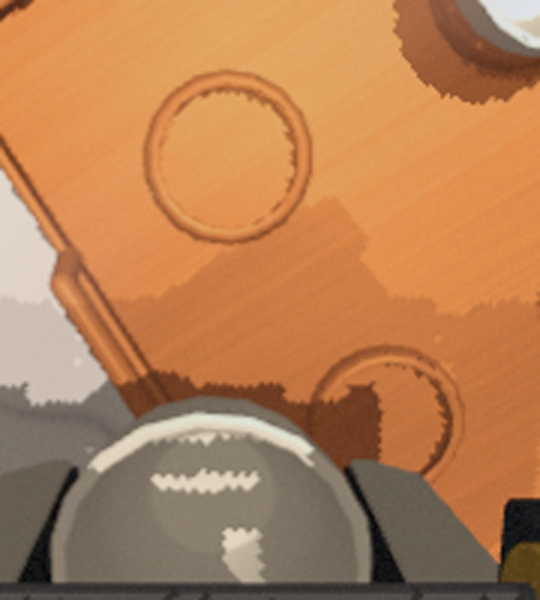

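Emit:
{"method": "send_rows", "body": {
  "motion": [
    [[0.04,0.003,0],0],
    [[0.0695,0.0045,0],0],
    [[0.0695,0.0045,0],0],
    [[0.0695,0.0045,0.03],0],
    [[0.0695,0.0045,0.06],0],
    [[0.0695,0.0045,0.075],0],
    [[0.0695,0.0045,0.08],0],
    [[0.0695,0.0045,0.08],0]
  ]
}}

```text
t: 11.45
tool_pos: [0.5182, 0.056, -0.0027]
orientation: [2.851, 1.319, 0.001]
force: [-0.3, -0.8, -0.9]
opening: 0.0543
```

```bash
python3 - <<'E'
from h import *
go(.518,.0565,-.0195)
T,s=pose(); np.save('T11',T); im=eyes.read_camera('wrist'); show(0,im,'w11'); 
show(0,cv2.resize(im[0:300,110:410],None,fx=2,fy=2,interpolation=cv2.INTER_CUBIC),'w11c')
im=eyes.read_camera('scene'); show(0,cv2.resize(im[150:270,200:320],None,fx=5,fy=5,interpolation=cv2.INTER_CUBIC),'s11')
E
```

```text
rel [ 0.0002 -0.0005  0.0168] pos [ 0.5182  0.056  -0.0027] xang 49.65 z [ 0.001 -0.    -1.   ] t 11.45 F [-0.3 -0.8 -0.9] op 0.0543
```

View pics/w11c.png

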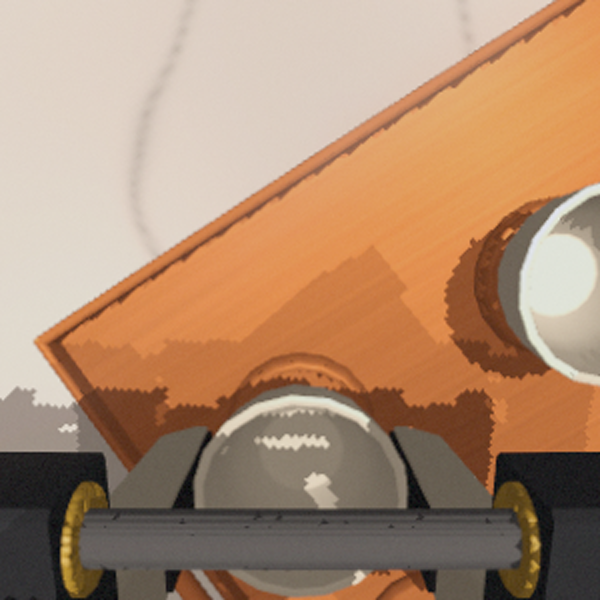

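View pics/s11.png

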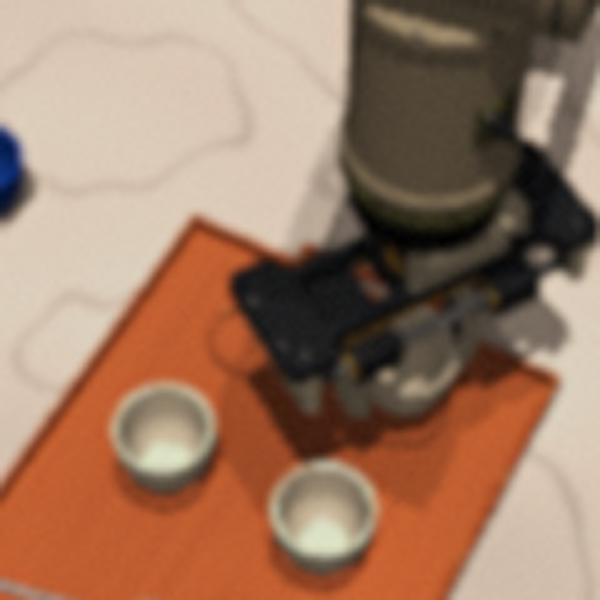

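```bash
python3 - <<'E'
from h import *
T=np.load('T11.npy'); c=cam('wrist',T)
L=lambda p:(T[:3,:3].T@(p-T[:3,3])).round(4)
for z in(.004,.008,.011): print('ringfar',L(onz(c,(260.5,177.5),z)))
print(L(onz(c,(228,200),.008)),L(onz(c,(295,200),.008)))
zr=T[2,3]+.0693
print('rimfar',L(onz(c,(260.5,197),zr)))
E
```

```text
ringfar [ 0.0251  0.0008 -0.0067]
ringfar [ 0.026   0.0008 -0.0107]
ringfar [ 0.0266  0.0008 -0.0137]
[ 0.0098 -0.022  -0.0107] [ 0.0099  0.025  -0.0107]
rimfar [ 0.0285  0.0007 -0.0693]
```

Emit:
{"method": "send_rows", "body": {
  "motion": [
    [[-0.001,0,0.005],0],
    [[-0.001,0,0.01],0],
    [[-0.001,0,0.014],0],
    [[-0.001,0,0.015],0],
    [[-0.001,0,0.015],0]
  ]
}}

```text
t: 12.18
tool_pos: [0.5172, 0.0556, -0.0184]
orientation: [-2.851, -1.32, 0.0]
force: [1.2, 0.4, -1.5]
opening: 0.0541
```

```bash
python3 - <<'E'
from h import *
go(.518,.0565,-.0195)
E
```

```text
rel [0.0012 0.     0.0011] pos [ 0.5172  0.0556 -0.0184] xang 49.67 z [-0.  0. -1.] t 12.175 F [ 1.2  0.4 -1.5] op 0.0541
```

Emit:
{"method": "send_rows", "body": {
  "motion": [
    [[0,0,0.001],0],
    [[0,0,0.0015],0],
    [[0,0,0.0015],0]
  ]
}}

```text
t: 12.55
tool_pos: [0.5178, 0.0557, -0.0189]
orientation: [2.851, 1.32, 0.001]
force: [-2.2, 0.3, 6.5]
opening: 0.0544
```

Emit:
{"method": "send_rows", "body": {
  "motion": [
    [[0,0,0.001],0],
    [[0,0,0.0015],0],
    [[0,0,0.0015],0]
  ]
}}

```text
t: 12.92
tool_pos: [0.5186, 0.0557, -0.0192]
orientation: [2.85, 1.319, 0.003]
force: [-4.8, 0.3, 14.8]
opening: 0.0544
```

Emit:
{"method": "send_rows", "body": {
  "motion": [
    [[0,0,-0.0015],0],
    [[0,0,-0.0015],0],
    [[0,0,-0.0015],0]
  ]
}}

```text
t: 13.3
tool_pos: [0.5178, 0.0554, -0.0192]
orientation: [2.851, 1.319, 0.001]
force: [-2.1, -0.8, 5.9]
opening: 0.0542
```

```bash
python3 - <<'E'
from h import *
go(.518,.0565,-.0195)
T,s=pose(); np.save('T12',T); im=eyes.read_camera('wrist'); show(0,im,'w12'); 
show(0,cv2.resize(im[0:300,110:410],None,fx=2,fy=2,interpolation=cv2.INTER_CUBIC),'w12c')
E
```

```text
rel [ 0.0009 -0.0005  0.0003] pos [ 0.5178  0.0554 -0.0192] xang 49.67 z [ 0.001 -0.    -1.   ] t 13.3 F [-2.1 -0.8  5.9] op 0.0542
```

View pics/w12c.png

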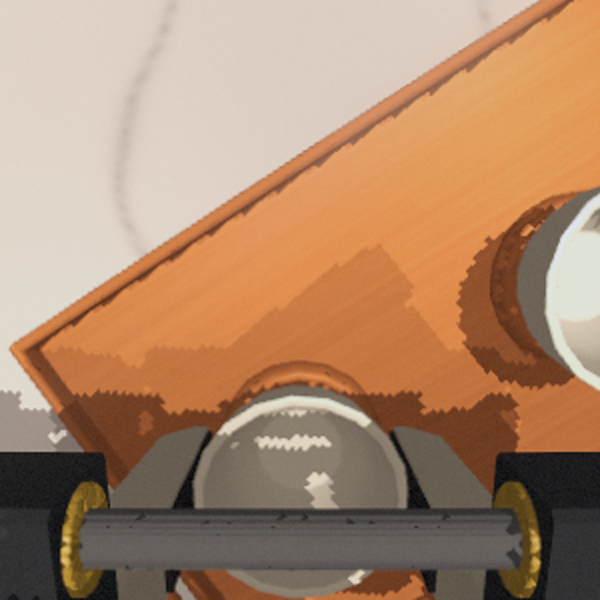

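Emit:
{"method": "send_rows", "body": {
  "motion": [
    [[0,0,0],0],
    [[0,0,0],0],
    [[0,0,0],0],
    [[0,0,-0.02],0],
    [[0,0,-0.06],0],
    [[0,0,-0.12],0],
    [[0,0,-0.15],0]
  ],
  "jaw": 0.072
}}

```text
t: 14.22
tool_pos: [0.5189, 0.0557, 0.1339]
orientation: [2.849, 1.319, 0.006]
force: [0.3, -0.8, 0.0]
opening: 0.072
```

```bash
python3 - <<'E'
from h import *
go(.536,-.384,.17)
T,s=pose(); np.save('T13',T); im=eyes.read_camera('wrist'); show(0,im,'w13'); 
im=eyes.read_camera('scene'); show(0,cv2.resize(im[150:270,200:320],None,fx=5,fy=5,interpolation=cv2.INTER_CUBIC),'s13')
E
```

```text
rel [-0.324   0.2977 -0.036 ] pos [0.5189 0.0557 0.1339] xang 49.67 z [ 0.004  0.    -1.   ] t 14.225 F [ 0.3 -0.8  0. ] op 0.072
```

View pics/w13.png

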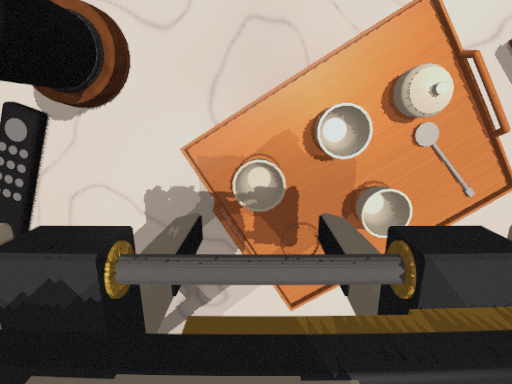

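View pics/s13.png

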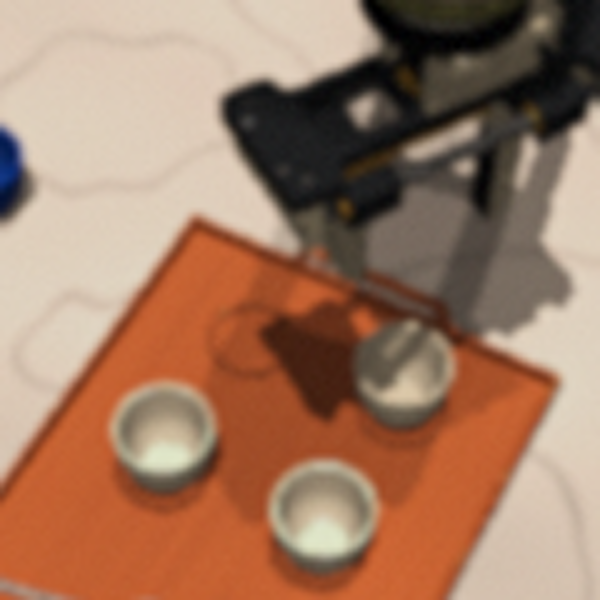

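Emit:
{"method": "send_rows", "body": {
  "motion": [
    [[-0.04,0.037,-0.02],0],
    [[-0.08,0.074,-0.036],0],
    [[-0.12,0.11,-0.036],0],
    [[-0.165,0.15,-0.036],0],
    [[-0.21,0.19,-0.036],0],
    [[-0.25,0.23,-0.036],0],
    [[-0.29,0.27,-0.036],0],
    [[-0.324,0.298,-0.036],0],
    [[-0.324,0.298,-0.036],0],
    [[-0.324,0.298,-0.036],0]
  ],
  "jaw": 0.082
}}

```text
t: 15.58
tool_pos: [0.5343, -0.3834, 0.1646]
orientation: [-2.849, -1.318, 0.001]
force: [0.4, -0.1, -1.1]
opening: 0.0821
```

```bash
python3 - <<'E'
from h import *
T,s=pose(); np.save('T14',T); im=eyes.read_camera('wrist'); show(0,im,'w14'); c=cam('wrist',T); print(proj(c,[[.573,-.338,.046]]))
f=ringfit(c,im,[.573,-.338],.046,.028,.006);print(f)
go(f[0][0],f[0][1],-.0235)
E
```

```text
[[260.13509664 123.56328758]]
(array([ 0.57330261, -0.33983778]), np.float64(0.025944041242646345), np.int64(99), np.float64(0.0004189770485669234))
rel [0.0579 0.002  0.1886] pos [ 0.5346 -0.383   0.1651] xang 49.71 z [-0.001  0.001 -1.   ] t 15.625 F [ 0.8  0.4 -0.3] op 0.082
```

View pics/w14.png

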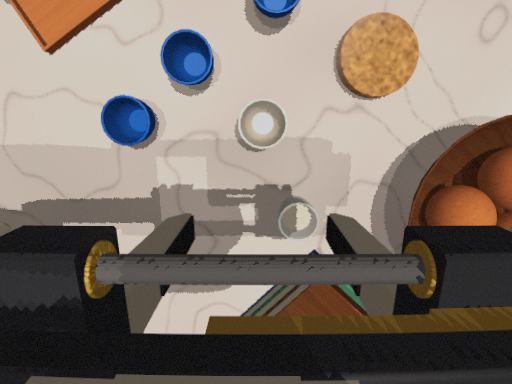

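Emit:
{"method": "send_rows", "body": {
  "motion": [
    [[0.04,0.002,0.03],0],
    [[0.0585,0.002,0.06],0],
    [[0.0585,0.002,0.1],0],
    [[0.0585,0.002,0.13],0],
    [[0.0585,0.002,0.15],0],
    [[0.0585,0.002,0.17],0],
    [[0.0585,0.002,0.183],0],
    [[0.0585,0.002,0.188],0],
    [[0.0585,0.002,0.188],0],
    [[0.0585,0.002,0.188],0]
  ]
}}

```text
t: 16.88
tool_pos: [0.5748, -0.3415, -0.0207]
orientation: [2.85, 1.319, 0.001]
force: [-0.7, 0.2, 0.9]
opening: 0.0816
```

```bash
python3 - <<'E'
from h import *
go(.573,-.339,-.0235)
T,s=pose(); np.save('T15',T); im=eyes.read_camera('wrist'); show(0,cv2.resize(im[0:320,100:440],None,fx=1.8,fy=1.8,interpolation=cv2.INTER_CUBIC),'w15')
E
```

```text
rel [ 0.0008 -0.003   0.0028] pos [ 0.5748 -0.3415 -0.0207] xang 49.66 z [ 0.001 -0.001 -1.   ] t 16.875 F [-0.7  0.2  0.9] op 0.0816
```

View pics/w15.png

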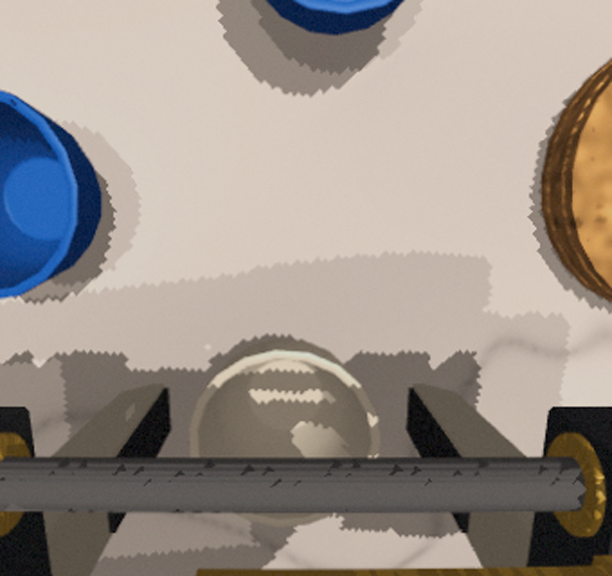

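```bash
python3 - <<'E'
from h import *
T=np.load('T15.npy'); c=cam('wrist',T)
print((T[:3,:3].T@(onz(c,(258.5,195.5),.046)-T[:3,3])))
E
```

```text
[ 0.0285852  -0.00028904 -0.06671006]
```

Emit:
{"method": "send_rows", "body": {
  "motion": [
    [[0,-0.001,0.0025],0],
    [[0,-0.001,0.0025],0],
    [[0,-0.001,0.0025],0],
    [[0,-0.001,0.0025],0],
    [[0,-0.001,0.0025],0],
    [[0,-0.001,0.0025],0]
  ],
  "jaw": 0.04,
  "squeeze": 12
}}

```text
t: 17.68
tool_pos: [0.5735, -0.3404, -0.0242]
orientation: [2.851, 1.319, 0.0]
force: [0.7, 0.3, 0.0]
opening: 0.0541
```

Emit:
{"method": "send_rows", "body": {
  "motion": [
    [[0,0,-0.01],0],
    [[0,0,-0.03],0],
    [[0,0,-0.07],0],
    [[0,0,-0.1],0],
    [[0.02,-0.04,-0.1],0],
    [[0.04,-0.09,-0.1],0],
    [[0.065,-0.14,-0.1],0],
    [[0.085,-0.19,-0.1],0],
    [[0.105,-0.23,-0.1],0],
    [[0.113,-0.249,-0.1],0],
    [[0.113,-0.249,-0.1],0],
    [[0.113,-0.249,-0.1],0]
  ]
}}

```text
t: 19.18
tool_pos: [0.4577, -0.0938, 0.077]
orientation: [2.849, 1.319, 0.002]
force: [0.9, 0.0, -1.2]
opening: 0.0543
```

```bash
python3 - <<'E'
from h import *
go(.502,-.040,-.0195)
T,s=pose(); np.save('T16',T); im=eyes.read_camera('wrist'); show(0,im,'w16'); c=cam('wrist',T); print(proj(c,[[.502,-.04,.011]]))
print(ringfit(c,im,[.502,-.04],.011,.0265,.004))
show(0,cv2.resize(im[60:260,190:370],None,fx=3,fy=3,interpolation=cv2.INTER_CUBIC),'w16c')
E
```

```text
rel [ 0.0697 -0.0013  0.0965] pos [ 0.4577 -0.0938  0.077 ] xang 49.67 z [ 0.002 -0.001 -1.   ] t 19.175 F [ 0.9  0.  -1.2] op 0.0543
[[258.33831554 113.50892219]]
(array([ 0.50416507, -0.04235315]), np.float64(0.025525710633041713), np.int64(115), np.float64(0.0007281357569305513))
```

View pics/w16c.png

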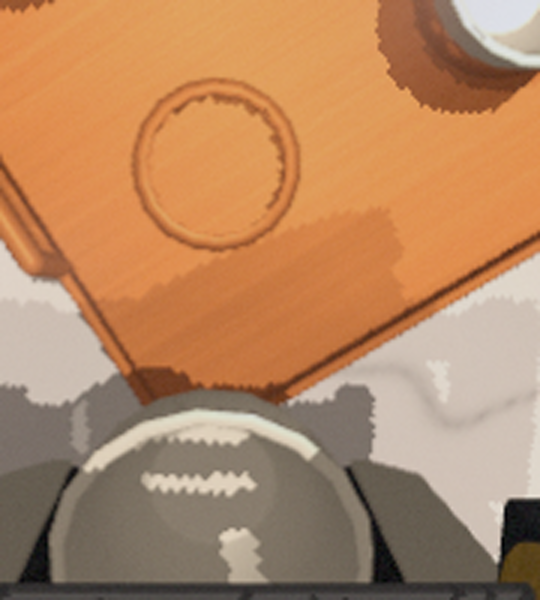

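```bash
python3 - <<'E'
from h import *
T=np.load('T16.npy'); c=cam('wrist',T)
L=lambda p:(T[:3,:3].T@(p-T[:3,3])).round(4)
print('ring',L(onz(c,(262.2,114.8),.0095)), onz(c,(262.2,114.8),.0095))
zr=T[2,3]+.0693
print('rimfar',L(onz(c,(260.5,196),zr)),L(onz(c,(206.5,243),zr)),L(onz(c,(315,243),zr)))
E
```

```text
ring [0.0685 0.0023 0.0675] [ 0.50397222 -0.0431571   0.0095    ]
rimfar [ 0.029   0.0007 -0.0693] [ 0.0042 -0.0267 -0.0694] [ 0.0043  0.0284 -0.0692]
```

Emit:
{"method": "send_rows", "body": {
  "motion": [
    [[0.04,0.001,0],0],
    [[0.068,0.001,0],0],
    [[0.068,0.001,0],0],
    [[0.068,0.001,0.03],0],
    [[0.068,0.001,0.06],0],
    [[0.068,0.001,0.075],0],
    [[0.068,0.001,0.08],0],
    [[0.068,0.001,0.08],0]
  ]
}}

```text
t: 20.23
tool_pos: [0.5018, -0.0423, -0.0037]
orientation: [2.851, 1.319, 0.001]
force: [0.3, -0.7, -0.8]
opening: 0.0542
```

```bash
python3 - <<'E'
from h import *
go(.503,-.041,-.0195)
T,s=pose(); np.save('T17',T); im=eyes.read_camera('wrist'); show(0,im,'w17'); 
show(0,cv2.resize(im[0:300,110:410],None,fx=2,fy=2,interpolation=cv2.INTER_CUBIC),'w17c')
E
```

```text
rel [0.0017 0.0001 0.0158] pos [ 0.5018 -0.0423 -0.0037] xang 49.65 z [ 0. -0. -1.] t 20.225 F [ 0.3 -0.7 -0.8] op 0.0542
```

View pics/w17c.png

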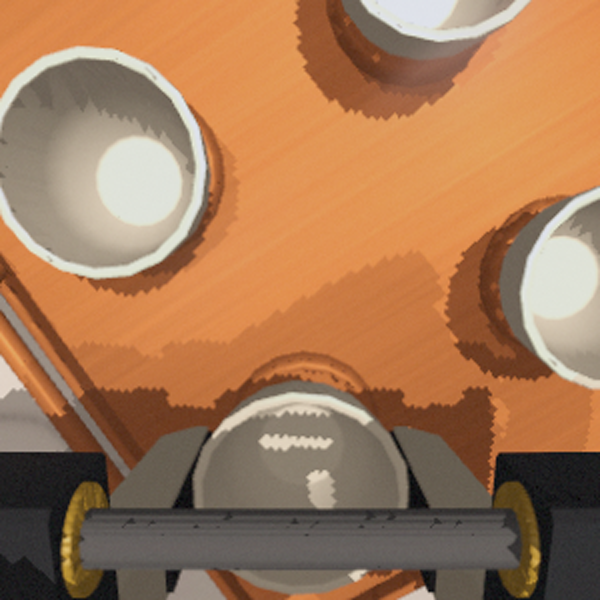

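Emit:
{"method": "send_rows", "body": {
  "motion": [
    [[0,0.001,0.005],0],
    [[0,0.001,0.01],0],
    [[0,0.001,0.014],0],
    [[0,0.001,0.016],0],
    [[0,0.001,0.0165],0],
    [[0,0.001,0.0165],0]
  ]
}}

```text
t: 21.02
tool_pos: [0.5022, -0.0423, -0.0202]
orientation: [-2.851, -1.32, 0.0]
force: [-3.8, 0.7, 6.3]
opening: 0.0545
```

Emit:
{"method": "send_rows", "body": {
  "motion": [
    [[0,0,0.0005],0],
    [[0,0,0.0005],0],
    [[0,0,0],0],
    [[0,0,0],0]
  ]
}}

```text
t: 21.52
tool_pos: [0.5022, -0.0423, -0.0202]
orientation: [-2.851, -1.32, 0.0]
force: [-3.9, 0.6, 6.0]
opening: 0.0541
```

```bash
python3 - <<'E'
from h import *
go(.503,-.041,-.0195)
T,s=pose(); im=eyes.read_camera('wrist'); show(0,im,'w18'); 
show(0,cv2.resize(im[0:300,110:410],None,fx=2,fy=2,interpolation=cv2.INTER_CUBIC),'w18c')
E
```

```text
rel [ 0.0015 -0.0002 -0.0007] pos [ 0.5022 -0.0423 -0.0202] xang 49.68 z [-0.  0. -1.] t 21.525 F [-3.9  0.6  6. ] op 0.0541
```

View pics/w18c.png

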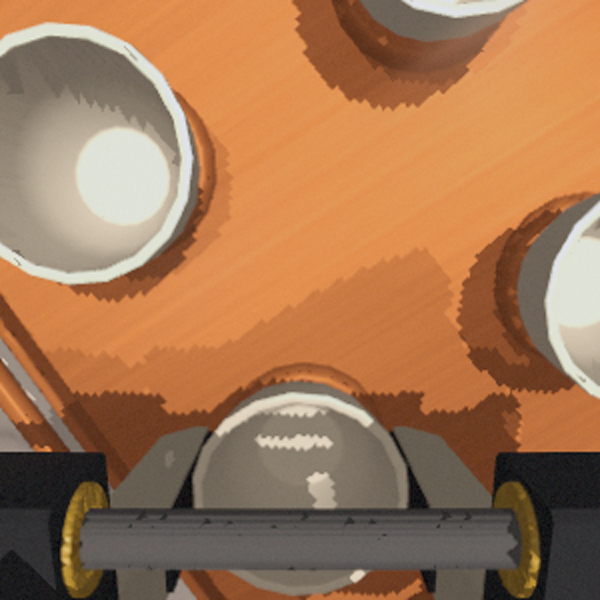

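Emit:
{"method": "send_rows", "body": {
  "motion": [
    [[0,0,0],0],
    [[0,0,0],0],
    [[0,0,0],0],
    [[0,0,-0.02],0],
    [[0,0,-0.06],0],
    [[0,0,-0.12],0],
    [[0,0,-0.15],0]
  ],
  "jaw": 0.072
}}

```text
t: 22.45
tool_pos: [0.5039, -0.0428, 0.133]
orientation: [2.849, 1.318, 0.006]
force: [-0.0, 0.2, 0.1]
opening: 0.0717
```

```bash
python3 - <<'E'
from h import *
go(.418,.241,.26)
T,s=pose(); im=eyes.read_camera('wrist'); show(0,im,'w19'); 
im=eyes.read_camera('scene'); show(0,cv2.resize(im[150:270,200:320],None,fx=5,fy=5,interpolation=cv2.INTER_CUBIC),'s19')
E
```

```text
rel [ 0.161  -0.2487 -0.1276] pos [ 0.5039 -0.0428  0.133 ] xang 49.67 z [ 0.005 -0.001 -1.   ] t 22.45 F [-0.   0.2  0.1] op 0.0717
```

View pics/w19.png

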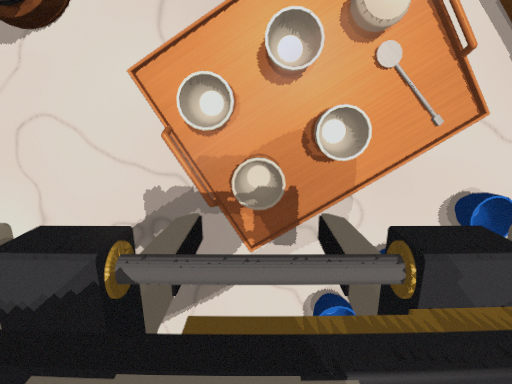

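View pics/s19.png

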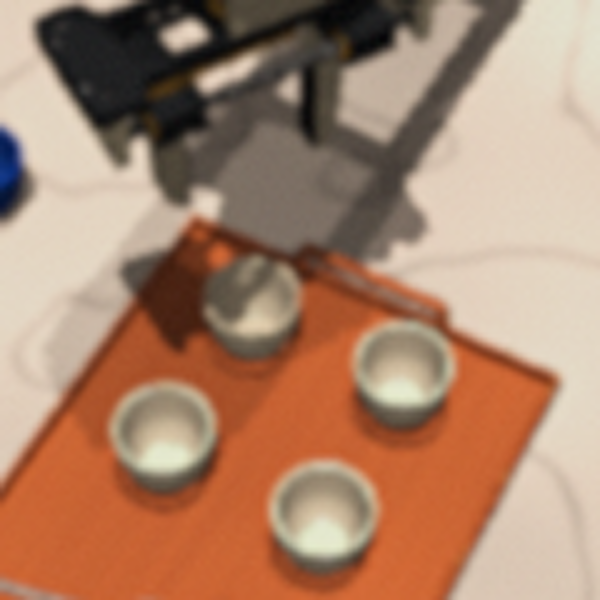

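Emit:
{"method": "send_rows", "body": {
  "motion": [
    [[0,0,-0.06],0],
    [[0,0,-0.11],0],
    [[0.02,-0.03,-0.128],0],
    [[0.05,-0.08,-0.128],0],
    [[0.085,-0.13,-0.128],0],
    [[0.115,-0.18,-0.128],0],
    [[0.145,-0.225,-0.128],0],
    [[0.161,-0.249,-0.128],0],
    [[0.161,-0.249,-0.128],0],
    [[0.161,-0.249,-0.128],0]
  ],
  "jaw": 0.085
}}

```text
t: 23.8
tool_pos: [0.4165, 0.2407, 0.2562]
orientation: [2.851, 1.319, -0.002]
force: [-0.0, -0.3, 0.4]
opening: 0.0848
```

```bash
python3 - <<'E'
from h import *
T,s=pose(); np.save('T20',T); im=eyes.read_camera('wrist'); show(0,im,'w20'); c=cam('wrist',T); print(proj(c,[[.457,.287,.212]]))
f=ringfit(c,im,[.457,.287],.212,.030,.008);print(f)
go(.457,.287,.2)
it=eyes.read_camera('top'); show(0,it,'t20'); ct=cam('top')
for p in [(.518,.056),(.503,-.041),(.6165,.0425),(.601,-.0555)]: print(ringfit(ct,it,p,.05,.026,.006)[:2])
E
```

```text
[[260.6496197  123.00981719]]
(array([0.45618001, 0.28741598]), np.float64(0.03031873028684966), np.int64(136), np.float64(0.0004307487936697929))
rel [0.0616 0.0005 0.0564] pos [0.4168 0.2404 0.2565] xang 49.62 z [-0.001 -0.001 -1.   ] t 23.85 F [-0.3 -0.2  0. ] op 0.0851
(array([0.51496302, 0.05645418]), np.float64(0.025418386223466257))
(array([ 0.5006815 , -0.04030312]), np.float64(0.02534000356970622))
(array([0.61639771, 0.04355459]), np.float64(0.025610527909306874))
(array([ 0.59988186, -0.05515585]), np.float64(0.02507389530078673))
```

View pics/w20.png

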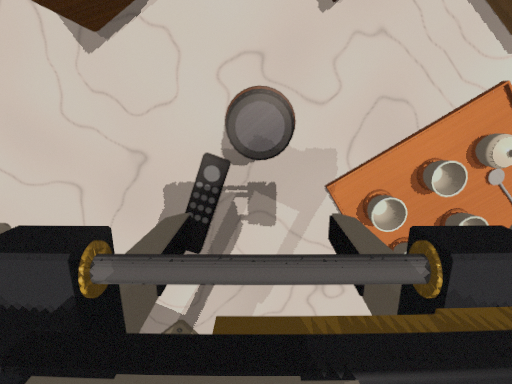

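Emit:
{"method": "send_rows", "body": {
  "motion": [
    [[0.04,0,0],0],
    [[0.061,-0.0005,0],0],
    [[0.061,-0.0005,0],0],
    [[0.061,-0.0005,0.03],0],
    [[0.061,-0.0005,0.06],0],
    [[0.061,-0.0005,0.08],0],
    [[0.061,-0.0005,0.095],0],
    [[0.061,-0.0005,0.1],0],
    [[0.061,-0.0005,0.1],0],
    [[0.061,-0.0005,0.1],0]
  ]
}}

```text
t: 25.15
tool_pos: [0.4563, 0.2886, 0.1583]
orientation: [-2.851, -1.32, -0.003]
force: [-0.8, 0.3, 0.8]
opening: 0.085
```

```bash
python3 - <<'E'
from h import *
go(.457,.287,.138)
T,s=pose(); np.save('T21',T); im=eyes.read_camera('wrist'); show(0,im,'w21'); c=cam('wrist',T)
for dx in (.026,.030,.034): print(dx,proj(c,[(T@[dx,0,.212-T[2,3],1])[:3]*[1,1,0]+[0,0,.212]]))
show(0,cv2.resize(im[100:320,130:390],None,fx=3,fy=2.7,interpolation=cv2.INTER_CUBIC),'w21c')
im=eyes.read_camera('scene'); show(0,cv2.resize(im[130:270,310:450],None,fx=4.2,fy=4.2,interpolation=cv2.INTER_CUBIC),'s21')
E
```

```text
rel [-0.0008  0.0015  0.0203] pos [0.4563 0.2886 0.1583] xang 49.67 z [ 0.001  0.001 -1.   ] t 25.15 F [-0.8  0.3  0.8] op 0.085
0.026 [[259.30072729 193.37665277]]
0.03 [[259.30598851 186.19372014]]
0.034 [[259.31134405 178.92131519]]
```

View pics/w21c.png

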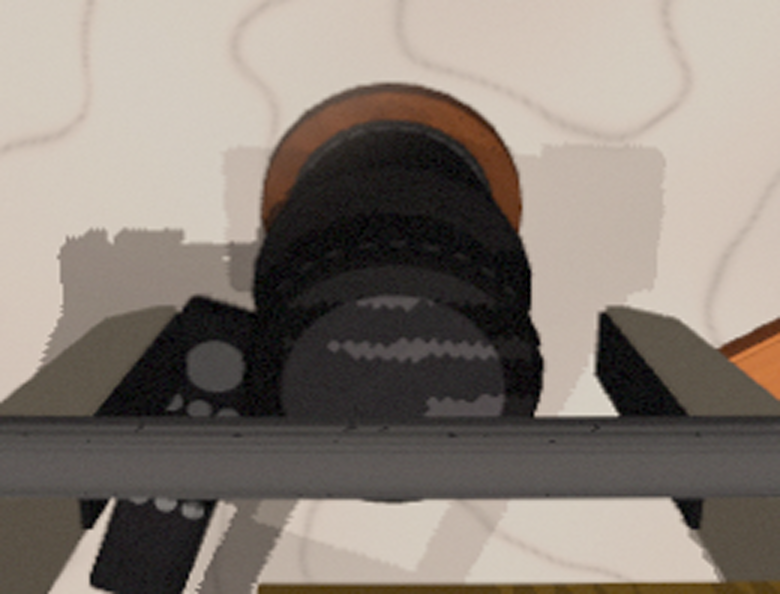

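View pics/s21.png

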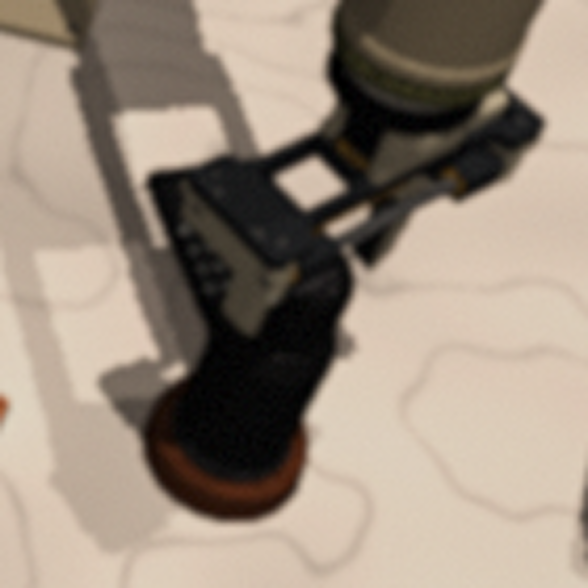

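```bash
python3 - <<'E'
from h import *
im=cv2.imread('pics/w21.png')[110:290,190:330].astype(float)
im=np.clip(255*(im/90)**.6,0,255).astype(np.uint8)
cv2.imwrite('pics/w21d.png',cv2.resize(im,None,fx=4,fy=3.3,interpolation=cv2.INTER_CUBIC))
E
```

```text
(no output)
```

View pics/w21d.png

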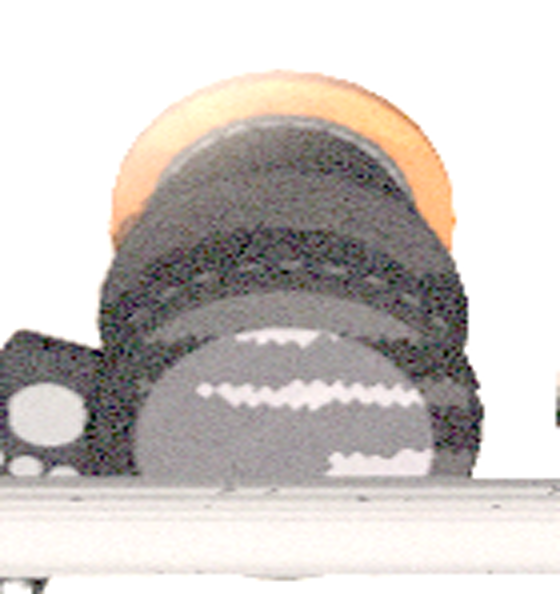

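```bash
python3 - <<'E'
from h import *
T=np.load('T21.npy'); c=cam('wrist',T)
L=lambda p:(T[:3,:3].T@(p-T[:3,3])).round(4)
for n,uv in dict(farDisc=(261,209.4),farCh=(261,198),left=(223.7,243),right=(298.7,243),near=(261,285),sideR=(310.7,240),sideL=(216,235)).items():
    print(n,[L(onz(c,uv,z))[:2].tolist() for z in (.205,.212)])
# w20
im=cv2.imread('pics/w20.png')[70:180,200:320].astype(float)
im=np.clip(255*(im/90)**.6,0,255).astype(np.uint8)
cv2.imwrite('pics/w20d.png',cv2.resize(im,None,fx=5,fy=5,interpolation=cv2.INTER_CUBIC))
E
```

```text
farDisc [[0.0148, 0.001], [0.0171, 0.001]]
farCh [[0.0216, 0.001], [0.0236, 0.001]]
left [[-0.0062, -0.0211], [-0.003, -0.0201]]
right [[-0.0062, 0.0235], [-0.0029, 0.0224]]
near [[-0.0344, 0.0011], [-0.0299, 0.0011]]
sideR [[-0.0042, 0.0305], [-0.0011, 0.0292]]
sideL [[-0.0011, -0.0254], [0.0019, -0.0243]]
```

View pics/w20d.png

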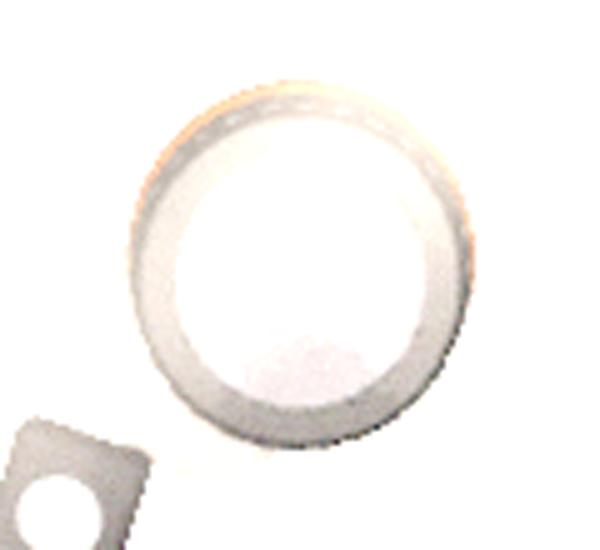

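```bash
python3 - <<'E'
from h import *
im=cv2.imread('pics/w20.png')[70:180,200:320].astype(float); print(im[50,30:90:4,1])
im=np.clip((im-30)*3,0,255).astype(np.uint8)
cv2.imwrite('pics/w20d.png',cv2.resize(im,None,fx=5,fy=5,interpolation=cv2.INTER_CUBIC))
T=np.load('T20.npy'); c=cam('wrist',T)
im=cv2.imread('pics/w20.png')[:,:,::-1].copy()
for r in (.0213,.0285): print(r,[ringfit(c,im,[.4555,.286],.212,r,t) for t in(.004,)])
E
```

```text
[ 84.  87. 106. 107. 105. 109. 109. 110. 110. 109. 109. 106. 111. 105.
  81.]
0.0213 [(array([0.45447708, 0.28557778]), np.float64(0.02088409037654206), np.int64(144), np.float64(0.0002272089437112655))]
0.0285 [(array([0.45628519, 0.28747563]), np.float64(0.03024712216211387), np.int64(135), np.float64(0.00040872822638795273))]
```

View pics/w20d.png

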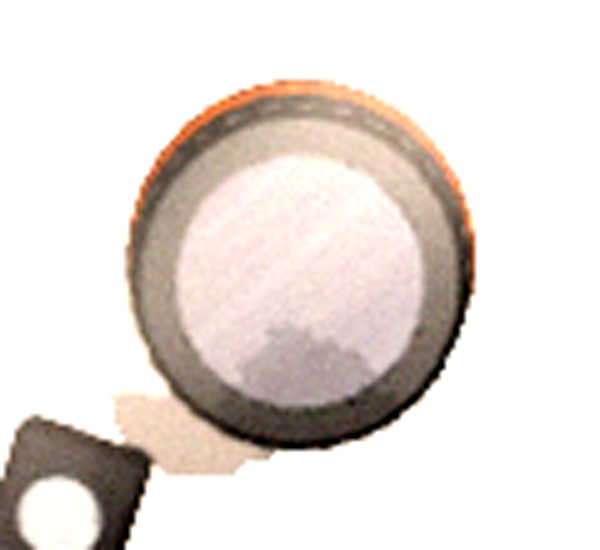

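Emit:
{"method": "send_rows", "body": {
  "motion": [
    [[-0.004,0.0005,0],0],
    [[-0.004,0.0005,0.005],0],
    [[-0.004,0.0005,0.012],0],
    [[-0.004,0.0005,0.018],0],
    [[-0.004,0.0005,0.02],0],
    [[-0.004,0.0005,0.02],0]
  ]
}}

```text
t: 26.0
tool_pos: [0.4533, 0.2848, 0.1369]
orientation: [2.851, 1.32, -0.001]
force: [0.0, -0.9, -0.3]
opening: 0.0849
```

```bash
python3 - <<'E'
from h import *
go(.4545,.2853,.138)
T,s=pose(); np.save('T22',T); im=eyes.read_camera('wrist'); show(0,im,'w22')
a=im[110:320,130:390].astype(float);a=np.clip(255*(a/90)**.6,0,255).astype(np.uint8)
show(0,cv2.resize(a,None,fx=3,fy=2.8,interpolation=cv2.INTER_CUBIC),'w22c')
E
```

```text
rel [ 0.0011  0.0006 -0.0011] pos [0.4533 0.2848 0.1369] xang 49.67 z [-0. -0. -1.] t 26.0 F [ 0.  -0.9 -0.3] op 0.0849
```

View pics/w22c.png

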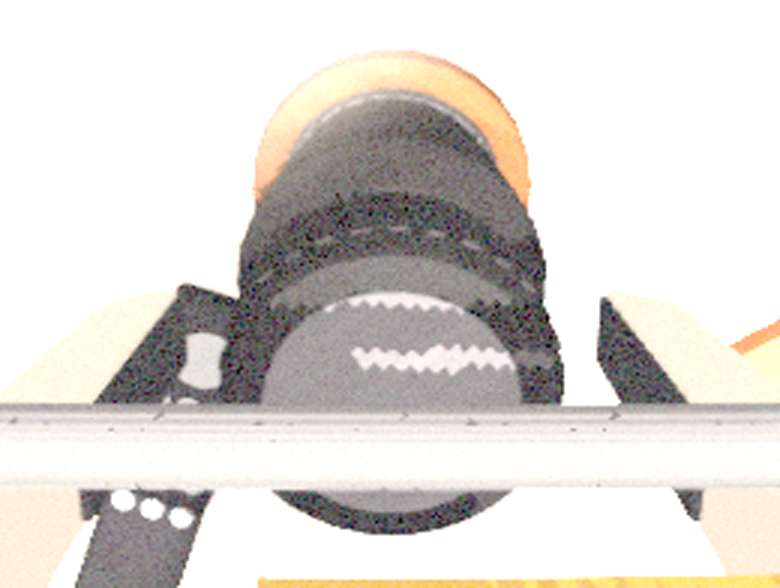

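```bash
python3 - <<'E'
from h import *
T=np.load('T22.npy'); c=cam('wrist',T)
L=lambda p:(T[:3,:3].T@(p-T[:3,3])).round(4)
for n,uv in dict(farDisc=(260.5,214.3),left=(217.3,250),right=(303.7,250),near=(260.5,300),nearmid=(260.5,292)).items():
    print(n,[L(onz(c,uv,z))[:2].tolist() for z in (.2,.205,.212)])
E
```

```text
farDisc [[0.0175, 0.0007], [0.0192, 0.0007], [0.0217, 0.0007]]
left [[-0.0027, -0.0224], [-0.0003, -0.0215], [0.0032, -0.0204]]
right [[-0.0026, 0.0239], [-0.0002, 0.023], [0.0033, 0.0219]]
near [[-0.0334, 0.0008], [-0.0299, 0.0008], [-0.0249, 0.0008]]
nearmid [[-0.0283, 0.0008], [-0.0249, 0.0008], [-0.0202, 0.0008]]
```

Emit:
{"method": "send_rows", "body": {
  "motion": [
    [[0,0,0],0],
    [[0,0,0],0],
    [[0,0,0],0],
    [[0,0,0],0],
    [[0,0,0],0],
    [[0,0,0],0]
  ],
  "jaw": 0.045,
  "squeeze": 50
}}

```text
t: 26.8
tool_pos: [0.4536, 0.2849, 0.1374]
orientation: [2.851, 1.319, 0.0]
force: [-0.5, 0.2, 1.4]
opening: 0.0602
```

Emit:
{"method": "send_rows", "body": {
  "motion": [
    [[0,0,0.001],0],
    [[0,0,0.002],0],
    [[0,0,0.003],0],
    [[0,0,0.004],0],
    [[0,0,0.005],0],
    [[0,0,0.005],0]
  ]
}}

```text
t: 27.55
tool_pos: [0.4537, 0.2849, 0.1334]
orientation: [2.851, 1.319, 0.001]
force: [-2.6, -3.4, 8.9]
opening: 0.0604
```

Emit:
{"method": "send_rows", "body": {
  "motion": [
    [[0,0,0.001],0],
    [[0,0,0.002],0],
    [[0,0,0.003],0],
    [[0,0,0.003],0]
  ]
}}

```text
t: 28.05
tool_pos: [0.4537, 0.2849, 0.1308]
orientation: [2.851, 1.32, 0.001]
force: [-3.5, -2.7, 12.2]
opening: 0.0604
```

Emit:
{"method": "send_rows", "body": {
  "motion": [
    [[0,0,0.0003],-5],
    [[0,0,0.0003],-10],
    [[0,0,0.0003],-15],
    [[0,0,0.0003],-20],
    [[0,0,0.0003],-25],
    [[0,0,0.0003],-30],
    [[0,0,0.0003],-30]
  ]
}}

```text
t: 28.92
tool_pos: [0.455, 0.2858, 0.1313]
orientation: [2.411, 2.014, 0.007]
force: [-0.0, 0.0, 11.2]
opening: 0.0603
```

```bash
python3 - <<'E'
from h import *
go(.4545,.2853,.138)
T,s=pose(); np.save('T23',T); print(s['wrist_torque'],s['q']); im=eyes.read_camera('wrist'); show(0,im,'w23')
a=im[110:320,130:390].astype(float);a=np.clip(255*(a/90)**.6,0,255).astype(np.uint8)
show(0,cv2.resize(a,None,fx=3,fy=2.8,interpolation=cv2.INTER_CUBIC),'w23c')
E
```

```text
rel [-0.0006 -0.0004 -0.0067] pos [0.455  0.2858 0.1313] xang 79.75 z [ 0.004  0.002 -1.   ] t 28.925 F [-0.   0.  11.2] op 0.0603
[-0.08072866  0.15900389  0.07057236] [ 4.65175840e-01 -1.47937027e-02  1.73163325e+00  2.99718327e-04
  1.42043364e+00  6.44100157e-01]
```

View pics/w23c.png

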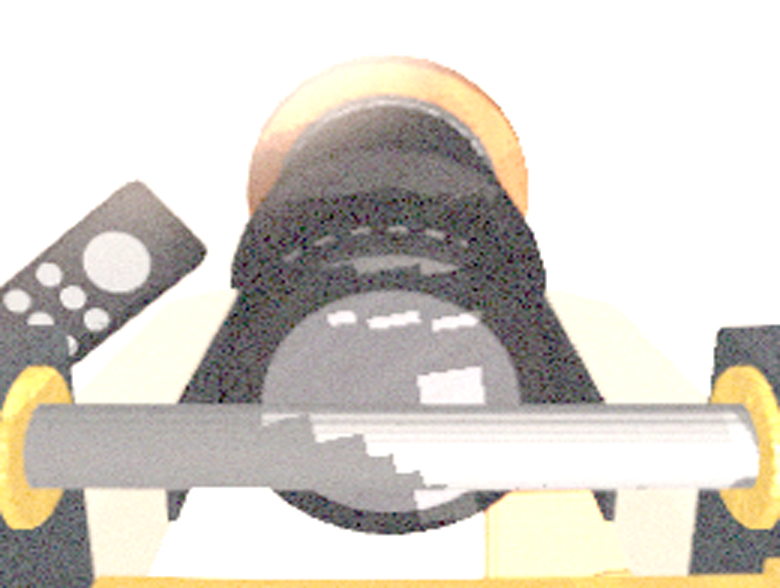

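Emit:
{"method": "send_rows", "body": {
  "motion": [
    [[0,0,0.0003],-5],
    [[0,0,0.0003],-10],
    [[0,0,0.0003],-15],
    [[0,0,0.0003],-20],
    [[0,0,0.0003],-25],
    [[0,0,0.0003],-29],
    [[0,0,0.0003],-29],
    [[0,0,0.0003],-29]
  ]
}}

```text
t: 29.98
tool_pos: [0.4551, 0.2859, 0.1311]
orientation: [1.83, 2.551, 0.007]
force: [0.5, -0.1, 11.3]
opening: 0.0605
```

```bash
python3 - <<'E'
from h import *
go(.4545,.2853,.138)
T,s=pose(); np.save('T24',T); print(s['wrist_torque'],s['q'][5])
im=eyes.read_camera('scene'); show(0,cv2.resize(im[130:270,310:450],None,fx=4.2,fy=4.2,interpolation=cv2.INTER_CUBIC),'s24')
E
```

```text
rel [-0.0003 -0.0007 -0.0069] pos [0.4551 0.2859 0.1311] xang 108.68 z [ 0.004  0.002 -1.   ] t 29.975 F [ 0.5 -0.1 11.3] op 0.0605
[-0.12169843  0.16557766  0.09069286] 0.13917561957893454
```

Emit:
{"method": "send_rows", "body": {
  "motion": [
    [[0,0,-0.003],0],
    [[0,0,-0.006],0],
    [[0,0,-0.01],0],
    [[0,0,-0.013],0],
    [[0,0,-0.016],0],
    [[0,0,-0.016],0]
  ]
}}

```text
t: 30.78
tool_pos: [0.4533, 0.2848, 0.1444]
orientation: [-1.832, -2.552, 0.001]
force: [-0.5, 0.0, -0.4]
opening: 0.0602
```

Emit:
{"method": "send_rows", "body": {
  "motion": [
    [[0,0,-0.008],0],
    [[0,0,-0.018],0],
    [[0,0,-0.03],0],
    [[0,0,-0.042],0],
    [[0,0,-0.052],0],
    [[0,0,-0.058],0],
    [[0,0,-0.06],0],
    [[0,0,-0.06],0],
    [[0,0,-0.06],0],
    [[0,0,-0.06],0],
    [[0,0,-0.06],0]
  ]
}}

```text
t: 32.15
tool_pos: [0.4534, 0.2848, 0.2044]
orientation: [-1.832, -2.552, 0.001]
force: [0.2, -0.3, 0.2]
opening: 0.0605
```

```bash
python3 - <<'E'
from h import *
go(.4545,.2853,.203)
T,s=pose(); print(s['dq'].round(4))
im=eyes.read_camera('scene'); show(0,cv2.resize(im[110:270,290:450],None,fx=3.7,fy=3.7,interpolation=cv2.INTER_CUBIC),'s25')
im=eyes.read_camera('wrist'); show(0,im,'w25')
it=eyes.read_camera('top'); show(0,it,'t25')
show(0,cv2.resize(it[100:260,110:340],None,fx=3.4,fy=3.4,interpolation=cv2.INTER_CUBIC),'t25c')
ct=cam('top')
for p in [(.518,.056),(.503,-.041),(.6165,.0425),(.601,-.0555)]: print(ringfit(ct,it,p,.05,.026,.006)[:2])
E
```

```text
rel [0.0001 0.0012 0.0014] pos [0.4534 0.2848 0.2044] xang 108.67 z [-0. -0. -1.] t 32.15 F [ 0.2 -0.3  0.2] op 0.0605
[ 0.001  -0.0014 -0.0025 -0.0006 -0.0003 -0.0001]
(array([0.51507365, 0.05603527]), np.float64(0.02541968743358284))
(array([ 0.5007131 , -0.04013261]), np.float64(0.025499626966261055))
(array([0.61651197, 0.04358943]), np.float64(0.025436642010866792))
(array([ 0.59981679, -0.05502052]), np.float64(0.025293078561089637))
```

View pics/s25.png

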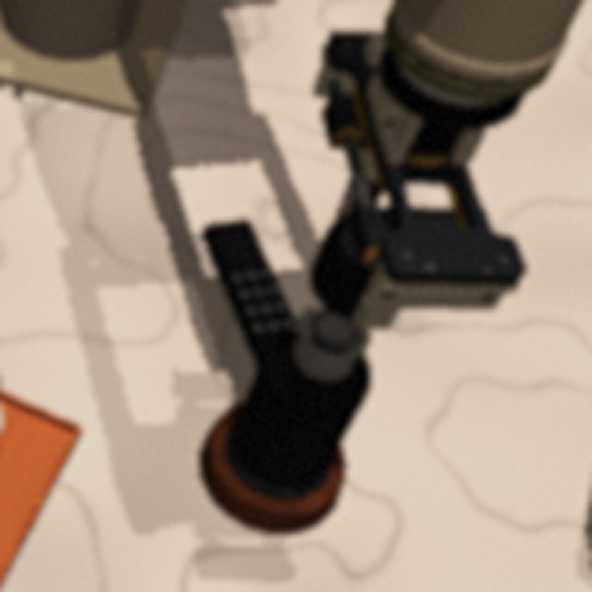

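View pics/w25.png

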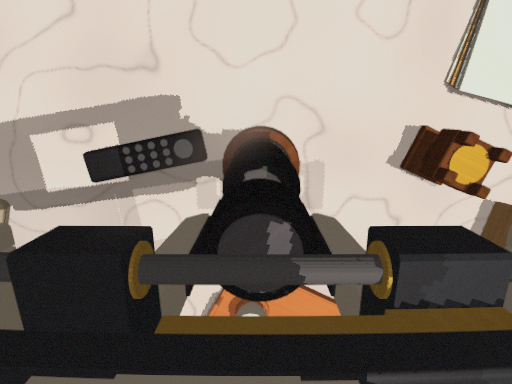

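View pics/t25c.png

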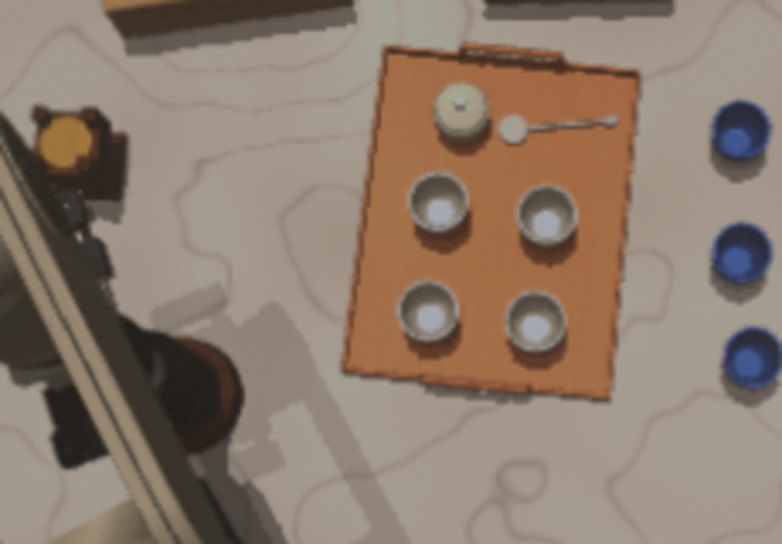

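```bash
python3 - <<'E'
from h import *
print(ticket.close_job()); s=monitor.read_state(); print(s['t'],s['tool_pos'],s['opening'],s['force'])
E
```

```text
the job is handed in; nothing more can be done
None
the job is handed in; nothing more can be done
```

I stood both spare cups in the two empty seats, pressing each onto the tray floor (about 6 to 15 N felt at the wrist) before letting go. I then pushed the flask cap down about 6 mm, turned it about 59° anticlockwise, lifted it off and handed the job in at 32 s. I still held the cap about 5 cm above the open mouth. Handing in gave no verdict, and a final state reading after it was not available.

**Last checks:**
- **Cups:** the top camera showed all four cups upright in the seat square. One placed cup measured about 3 mm off its seat centre and the other under 1 mm; the limit is 7 mm. The two cups that were already seated measured where they were at the start, to within about 1 mm.
- **Cap:** it was level and still in the grip (opening 60 mm), with the open neck visible below it. Wrist force was about zero.
- **Other things:** in those pictures the tray items, remote and burner looked undisturbed. I did not measure them, and I did not look at the candle or coasters again after picking up the second cup.

**What disagreed:**
- **Fingertips:** they sit about 37 mm short of the reported TCP. My first grasp closed just above the first cup's rim without touching it; I saw this in the wrist picture and corrected for it in every later grasp.
- **Cap position:** my first fit was about 4 mm off because it mixed edges of the flask with the cap. I corrected it from the cap's top disc before gripping.
- **Cameras:** the scene camera disagreed with the other two by about 3 to 8 mm, so I used the wrist and top views for positions.

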